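# Pack and wedge a V-block on a set-up plate

### The arm

A 7-joint arm with a two-finger parallel gripper is mounted at the origin on a cart in front of the work surface, level with it; the furniture and walls round the work are solid. World frame = base frame: x ahead of the robot, y to its left, z up, the work surface at z = 0. Lengths are in m, angles in rad, forces in N, time in s.
With the tool pointing down it reaches from about 0.425 to 0.825 m from the base axis. Payload 3.6 kg.
Tool frame: the origin (TCP) lies midway between the tips of the shut fingers; the grasp point (between the pads) lies 19 mm behind it (arm.grasp_offset is the distance from the TCP to the grasp point, in m); z points along the fingers, x is the direction in which the jaws open and shut, and the axes are right-handed (so a half turn about z gives the same grasp; the last joint's range is limited). The gripper opens to 93 mm and grips with 3 to 60 N. Pads are 15 mm wide; open, the fingers measure 128 mm over their backs; the gripper's body (75 mm by 188 mm) begins 65 mm behind the grasp point.
Start: joints at [1.28, 0.615, -0.013, 1.423, 0.008, 1.103, -0.04], TCP at [0.17, -0.627, 0.219] pointing down, gripper open.
Joint ranges: [-3.12, 3.12], [-0.3, 2.06], [-1.34, 1.32], [0.26, 2.42], [-1.36, 4.5], [0.01, 1.98], [-2.84, 2.84]. Speed limits (rad/s): [2.79, 2.79, 3.14, 3.14, 3.14, 3.14, 3.14].

### API

Orientations are given as a unit quaternion [x, y, z, w].
In Python, from workcell import arm gives the robot as it stands. The module is installed in compiled form; this text tells all that it offers.
- The arm moves only by the shell command python3 -m handwheel 'ROWS'. ROWS is JSON, a list of rows, each an object of numbers: "wx", "wy", "wz": the turn, a rotation vector about the tool's x, y, z in rad; "dx", "dy", "dz": the shift along the tool's x, y, z in mm; "grip": the closure, from 0 (fully open) to 1 (shut). In form: [{"wx": .., "wy": .., "wz": .., "dx": .., "dy": .., "dz": .., "grip": ..}, ...]. A call has 1 to 10 rows; each row shifts and turns the commanded pose from where the row before left it, along the tool's axes as they then stand; what a row does not reach is not made up. A row lasts 1/12 s, in which the tool goes at most 41.7 mm and 7.16 degrees, less where a joint would pass 70% of its speed; a pose out of reach is approached as far as the arm can. A call with a gripper value outside its range is refused whole. The fingers move at their own pace and stop on an object; the grip force is fixed at half the most. Time passes only in rows, so rows that do not move let the fingers close. It gives the time, the measured TCP pose, the force and the opening at its end, in the units of the state.
- arm.observe(): the state, without advancing time (a new reading comes with each control period).
- arm.capture(name): name is "scene" or "top" or "wrist"; returns a dict with "img" (420x560x3 uint8, red, green, blue), "depth" (420x560 float32, m along the optical axis (not along the pixel's ray), 0 where there is no reading), "vfov" (degrees; the focal length in pixels is half the picture's height over the tangent of half this angle, whatever the lens; pixels are square), "cx", "cy" (the principal point, pixels), "T" (4x4, takes a point from camera to world coordinates). Camera axes: x right, y down, z forward; pixel columns grow to the right and rows downward; lengths in m; the calibration is good to about 2 mm. A picture is of the moment at which its call begins.
- arm.close_job(): hands the job in, once; it reports no verdict.
The state is a dict: "clock": time; "joints": joint angles; "qd": joint speeds; "tau": joint torques, N m; "tool_pos": TCP position; "eef_rot": TCP orientation; "wrist_force": force on the tool from outside, world axes, zero at the start; "torque": the same for the moment, N m; "opening": opening from 0.0 (shut) to 1.0 (fully open).
Only numpy, scipy, OpenCV 4.12 (cv2) and the standard library are available. Lean on these libraries where they do the work, as an engineer would, in place of code of your own. Each camera call takes 0.05 s, during which the arm holds its last target.

### The job

Swing the blue stop bar over towards the robot until it is fully down on its rest, then stand both steel packing plates from the rack in the gap between the stop bar's jaw and the V-block. Then push the brass wedge down, sloping face to the jaw, between the jaw and the packing plates until you feel the whole stack go tight against the fence, and finish while still gripping the wedge and pressing it down; do not let go of it. Leave the oil can and the clutch release bearing where they are.

Things in the scene. Friction and masses are not known exactly. Their poses are not given: they have to be found in the camera images.
- setup_plate: Dark steel set-up plate fixed to the bench, 165 x 180 x 12 mm; origin on its underside below the work place; oiled, slippery top at z = 12 mm of its frame; x away from the robot, y to the left, across the gap. It carries the blue stop bar. The gap lies between the bar's jaw (down) and the V-block, both centred at x = 0
- stop_bar (a joint): Hinge of the blue stop bar, rad: 0 = fully down on its rest (end stop), 1.57 = straight up; starts leaning away from the robot at 1.7 to 1.95; positive lifts. The hinge is a little stiff (0.14 N m) and holds it leaning back; let go below about 0.8 rad it drops to its rest by its own weight
- stop_hinge (a point): Point on the hinge axis of the stop bar, 50 mm above the bench, at the far right of the plate; the axis runs along the plate's y. The handle circles 150 mm round it.
- stop_handle (a point): Centre of the red handle at the bar's free end, 150 mm from the hinge: a cylinder 20 mm across and 30 mm long along the plate's y, wider than the 20 mm bar, so it can be pinched by its end faces and turns between the fingers. With the bar down it lies before the plate's front edge at x = -80, y = -48 mm of the plate, 50 mm above the bench
- jaw_foot (a point): Fixed point of the plate, at x = 0, y = -20 mm, on its top face: the foot line of the jaw's face when the bar is down. That steel face looks to +y, spans x = -30 to +30 mm and 16 to 51 mm above the bench, and slopes 1 in 4: 1 mm further to -y for each 4 mm of height above this point. A lip above it flares to y = -35 mm, 59 mm above the bench, as a lead-in
- fence: Grey fence bar fixed on the plate, 90 x 20 x 36 mm; origin at the foot of its flat near face (which looks to the plate's -y, at the V-block), on the plate's top. Its distance along the plate's y differs from start to start (69.5 to 72.5 mm).
- v_block: Loose steel V-block, 60 (x) x 50 (y) x 34 mm high, 0.3 kg, on the plate up to 0.6 mm short of the fence; origin at the centre of its underside, so its face to the gap is 25 mm to -y of it. The groove runs along x. The gap is 39 to 42.5 mm wide at the plate, about 10 mm wider at the jaw's top
- rack: Fixed wooden rack, 50 x 146 x 31 mm, origin under its centre on the bench; three slots 34 (x) x 20 (y) mm, 25 mm deep (floor 6 mm above the bench), at y = -45, 0, +45 mm of its frame, hold the packing plates and the wedge upright in any order, all with the rack's heading
- pack_a_center (a point): Centre, half-way up, of a loose steel packing plate standing upright, 84 mm tall, 0.2 kg: lower 50 mm 30 (x) x 16 (y) mm, above that a tab 30 (x) x 8 (y) mm, to be gripped across x about 28 mm above this point, so that fingertips clear the V-block and the other plate. Underside 42 mm below this point. Two plates fill 32 mm of the gap, in either order
- pack_b_center (a point): The same point of the second packing plate, alike.
- wedge: Loose brass wedge, 30 mm wide (x), 90 mm tall, 0.25 kg; origin on its underside. Upright face at y = +9 mm, to go against the packing plates; the other face slopes to match the jaw, from y = -3 mm at the underside to y = -17 mm at 56 mm up (12 to 26 mm thick). Its faces are oiled and slippery. Above that a tab 30 (x) x 8 (y) mm centred at y = 0. In the gap it has the plate's heading
- wedge_center (a point): Centre of the wedge, 45 mm above its underside, at x = y = 0 of its frame; grip the tab across x (30 mm wide) about 34 mm above this point. Tight, its underside stands 3 to 25 mm above the plate's top; a steady downward push of 10 to 20 N makes the stack tight
- oil_can: Copper-coloured oil can with a spout, 68 x 96 x 177 mm, a bystander; origin under its centre.
- release_bearing: Clutch release bearing on its dark sleeve, 66 x 102 x 42 mm high, a bystander; origin under its centre

How it is judged:
By the outcome, as a careful person would: the job done as asked, in the order asked, and still so for the second after the job is handed in, while the arm keeps its last pose, push and grip.
It also fails if it takes over 72 s, if anything falls off the work surface, if the arm or the gripper's body presses on something with over 40 N, if the wrist force passes 120 N, or if a joint passes its speed limit or range.

## Working session

There is one attempt and no reset: what is moved stays moved. The work goes in short steps, Python scripts to look and compute and a shell command to move; the robot and the scene stay as the last step left them, time stands still between calls to the robot, and variables do not carry over. Pictures are saved under pics/ and viewed, and the job is handed in when it is done.

```bash
mkdir -p pics; cat > h.py <<'E'
import numpy as np, cv2
from workcell import arm
from scipy.spatial.transform import Rotation as R
def cap(n,fn=None):
    c=arm.capture(n)
    if fn: cv2.imwrite('pics/'+fn,c['img'][:,:,::-1])
    return c
def f(c): return c['img'].shape[0]/2/np.tan(np.radians(c['vfov'])/2)
def pts(c):
    h,w=c['depth'].shape; u,v=np.meshgrid(np.arange(w),np.arange(h)); F=f(c); d=c['depth']
    P=np.stack([(u-c['cx'])/F*d,(v-c['cy'])/F*d,d],-1)
    return P@c['T'][:3,:3].T+c['T'][:3,3]
def ray(c,u,v,z):
    F=f(c); r=c['T'][:3,:3]@np.array([(u-c['cx'])/F,(v-c['cy'])/F,1]); o=c['T'][:3,3]
    return o+r*(z-o[2])/r[2]
def proj(c,p):
    q=c['T'][:3,:3].T@(np.array(p)-c['T'][:3,3]); F=f(c); return q[0]/q[2]*F+c['cx'],q[1]/q[2]*F+c['cy']
E
python3 - <<'E'
from h import *
import pickle
s=arm.observe(); print({k:np.round(v,3) for k,v in s.items()})
print(R.from_quat(s['eef_rot']).as_matrix().round(3))
d={}
for n in ['scene','top','wrist']:
    c=cap(n,n+'0.png'); d[n]=c; print(n,c['vfov'],c['cx'],c['cy'],c['T'].round(3).tolist(), (c['depth']>0).mean())
pickle.dump(d,open('d0.pkl','wb'))
E
```

```text
{'clock': np.float64(0.0), 'joints': array([ 1.28 ,  0.616, -0.013,  1.425,  0.008,  1.103, -0.04 ]), 'qd': array([ 0.   , -0.   ,  0.   , -0.002, -0.001, -0.001,  0.001]), 'tau': array([-0.0000e+00, -4.5894e+01,  2.0900e-01, -1.6575e+01, -6.1000e-02,
        2.0000e-02,  0.0000e+00]), 'tool_pos': array([ 0.169, -0.627,  0.217]), 'eef_rot': array([ 0.794, -0.608, -0.001, -0.001]), 'wrist_force': array([-0.088, -0.722, -0.223]), 'torque': array([ 0.025, -0.044,  0.016]), 'opening': np.float64(0.999)}
[[ 0.261 -0.965 -0.001]
 [-0.965 -0.261  0.002]
 [-0.003  0.    -1.   ]]
scene 52.85191736902094 278.8640364376864 203.21674672009738 [[0.805, -0.406, 0.433, 0.132], [-0.594, -0.55, 0.587, -0.671], [-0.0, -0.73, -0.684, 0.774], [0.0, 0.0, 0.0, 1.0]] 0.9961011904761905
top 45.52827412946195 282.9471896930464 213.1527978389421 [[0.015, -0.993, 0.116, 0.452], [-1.0, -0.017, -0.016, -0.053], [0.017, -0.115, -0.993, 1.293], [0.0, 0.0, 0.0, 1.0]] 0.9960076530612245
wrist 64.1301555067975 280.48649926221407 208.6944807169253 [[0.261, -0.932, -0.252, 0.238], [-0.965, -0.253, -0.066, -0.609], [-0.002, 0.261, -0.965, 0.384], [0.0, 0.0, 0.0, 1.0]] 0.9960756802721088
```

View pics/scene0.png

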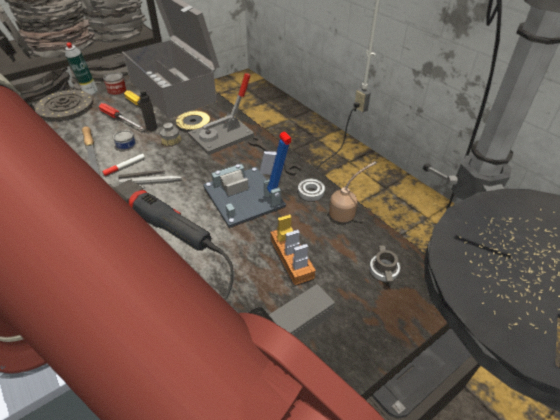

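View pics/top0.png

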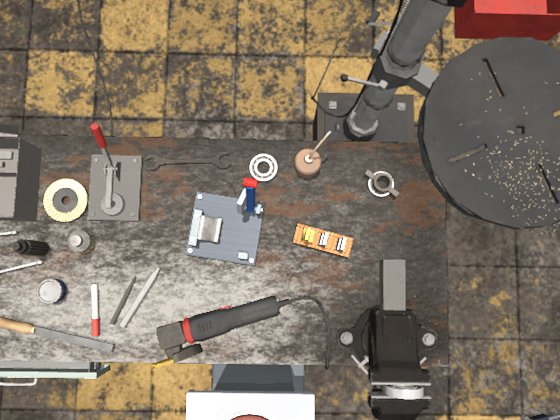

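View pics/wrist0.png

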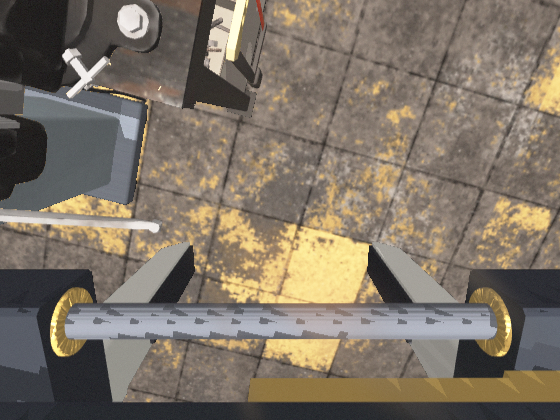

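```bash
python3 - <<'E'
from h import *
import pickle
d=pickle.load(open('d0.pkl','rb'))
c=d['top']; P=pts(c)
im=c['img'][140:300,170:400,::-1]; cv2.imwrite('pics/top0z.png',cv2.resize(im,None,fx=3.4,fy=3.4,interpolation=cv2.INTER_CUBIC))
c2=d['scene']; im=c2['img'][110:300,180:400,::-1]; cv2.imwrite('pics/scene0z.png',cv2.resize(im,None,fx=3.4,fy=3.1,interpolation=cv2.INTER_CUBIC))
for (u,v) in [(228,228),(205,230),(393,280),(400,330),(380,182),(308,160),(250,300),(180,330),(323,238),(311,234),(250,184),(250,200),(300,270)]:
    print(u,v,P[v,u].round(3))
E
```

```text
228 228 [0.56  0.068 0.01 ]
205 230 [0.552 0.122 0.043]
393 280 [ 0.435 -0.337  0.093]
400 330 [ 0.321 -0.346  0.116]
380 182 [ 0.689 -0.327  0.001]
308 160 [ 0.725 -0.131  0.086]
250 300 [0.378 0.008 0.001]
180 330 [0.311 0.166 0.089]
323 238 [ 0.533 -0.17   0.085]
311 234 [ 0.545 -0.142  0.061]
250 184 [0.642 0.004 0.204]
250 200 [0.618 0.007 0.124]
300 270 [ 0.456 -0.119 -0.002]
```

View pics/top0z.png

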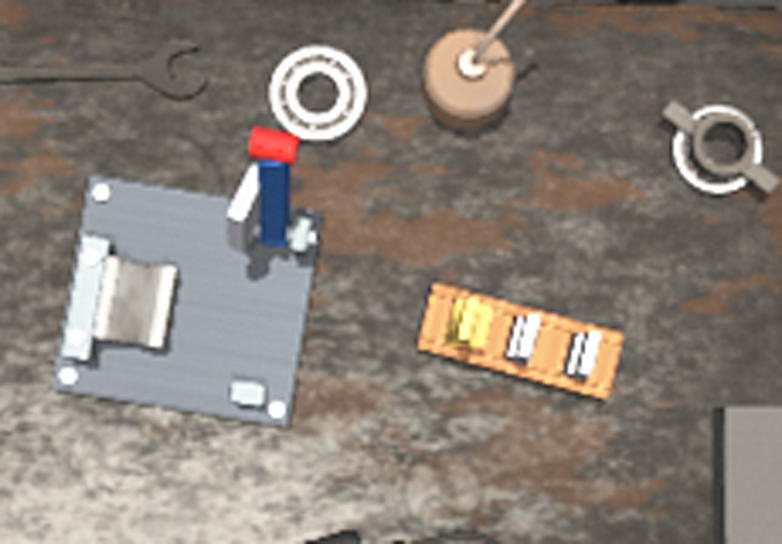

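View pics/scene0z.png

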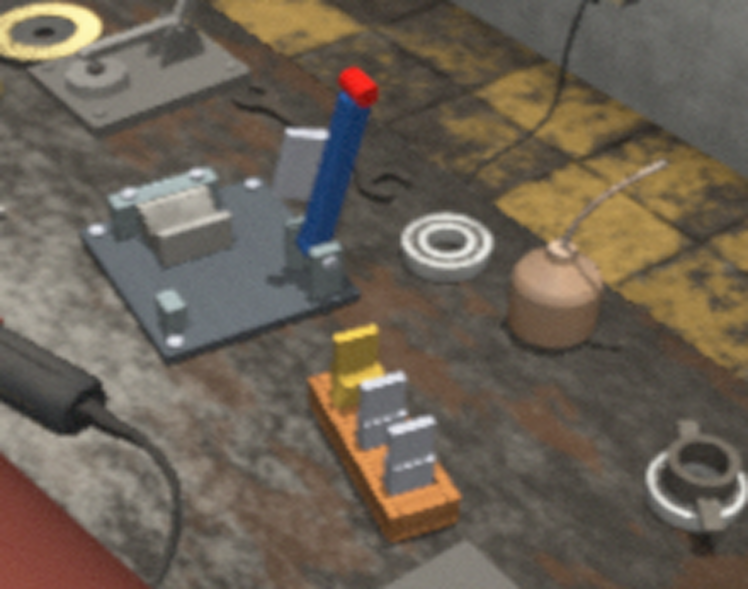

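```bash
python3 -m handwheel '[{"dz":-38},{"dz":-38},{"dz":-38},{"dx":-22.6,"dy":-26.8},{"dx":-22.6,"dy":-26.8},{"dx":-22.6,"dy":-26.8},{"dx":-22.6,"dy":-26.8},{"dx":-22.6,"dy":-26.8},{"dx":-22.6,"dy":-26.8},{"dx":-22.6,"dy":-26.8}]'
```

```text
$[0]: bad value
```

```bash
python3 -m handwheel '[{"dx":-22.6,"dy":-26.8},{"dx":-22.6,"dy":-26.8},{"dx":-22.6,"dy":-26.8},{"dx":-22.6,"dy":-26.8},{"dx":-22.6,"dy":-26.8},{"dx":-22.6,"dy":-26.8},{"dx":-22.6,"dy":-26.8},{"dx":-22.6,"dy":-26.8},{"dx":-22.6,"dy":-26.8},{"dx":-22.6,"dy":-26.8}]'; python3 -m handwheel '[{"dx":-22.6,"dy":-26.8},{"dx":-22.6,"dy":-26.8},{"dx":-22.6,"dy":-26.8},{"wz":-0.1163},{"wz":-0.1163},{"wz":-0.1163},{"wz":-0.1163},{"wz":-0.1163},{"wz":-0.1163},{"wz":-0.1163}]'
```

```text
$[0]: bad value
$[0]: bad value
```

```bash
python3 -m handwheel '[{"wz":-0.1163},{"wz":-0.1163},{}]'; python3 - <<'E'
from h import *
import pickle
c=cap('wrist','w1.png');t=cap('top','t1.png'); s=arm.observe(); print(s['tool_pos'],R.from_quat(s['eef_rot']).as_matrix().round(3),s['joints'].round(3)); pickle.dump((c,t,s),open('d1.pkl','wb'))
E
```

```text
[ 0.16938996 -0.6271638   0.21810233] [[ 0.261 -0.965 -0.   ]
 [-0.965 -0.261  0.001]
 [-0.001  0.    -1.   ]] [ 1.281  0.615 -0.013  1.424  0.008  1.103 -0.04 ]$[0]: bad value
```

```bash
python3 -m handwheel '[{"wx":0,"wy":0,"wz":0,"dx":0,"dy":0,"dz":-38,"grip":0},{"wx":0,"wy":0,"wz":0,"dx":0,"dy":0,"dz":-38,"grip":0},{"wx":0,"wy":0,"wz":0,"dx":0,"dy":0,"dz":-38,"grip":0},{"wx":0,"wy":0,"wz":0,"dx":-22.6,"dy":-26.8,"dz":0,"grip":0},{"wx":0,"wy":0,"wz":0,"dx":-22.6,"dy":-26.8,"dz":0,"grip":0},{"wx":0,"wy":0,"wz":0,"dx":-22.6,"dy":-26.8,"dz":0,"grip":0},{"wx":0,"wy":0,"wz":0,"dx":-22.6,"dy":-26.8,"dz":0,"grip":0}]'
```

```text
clock: 0.83
tool_pos: [0.25, -0.5108, 0.3328]
eef_rot: [0.794, -0.608, 0.0, -0.0]
wrist_force: [1.1, -0.5, 0.8]
opening: 1.0
```

```bash
python3 -m handwheel '[{"wx":0,"wy":0,"wz":0,"dx":-22.6,"dy":-26.8,"dz":0,"grip":0},{"wx":0,"wy":0,"wz":0,"dx":-22.6,"dy":-26.8,"dz":0,"grip":0},{"wx":0,"wy":0,"wz":0,"dx":-22.6,"dy":-26.8,"dz":0,"grip":0},{"wx":0,"wy":0,"wz":0,"dx":-22.6,"dy":-26.8,"dz":0,"grip":0},{"wx":0,"wy":0,"wz":0,"dx":-22.6,"dy":-26.8,"dz":0,"grip":0},{"wx":0,"wy":0,"wz":0,"dx":-22.6,"dy":-26.8,"dz":0,"grip":0},{"wx":0,"wy":0,"wz":0,"dx":-22.6,"dy":-26.8,"dz":0,"grip":0},{"wx":0,"wy":0,"wz":0,"dx":-22.6,"dy":-26.8,"dz":0,"grip":0},{"wx":0,"wy":0,"wz":0,"dx":-22.6,"dy":-26.8,"dz":0,"grip":0},{"wx":0,"wy":0,"wz":0,"dx":-22.6,"dy":-26.8,"dz":0,"grip":0}]'
python3 -m handwheel '[{"wx":0,"wy":0,"wz":0,"dx":-22.6,"dy":-26.8,"dz":0,"grip":0},{"wx":0,"wy":0,"wz":0,"dx":-22.6,"dy":-26.8,"dz":0,"grip":0},{"wx":0,"wy":0,"wz":0,"dx":-22.6,"dy":-26.8,"dz":0,"grip":0},{"wx":0,"wy":0,"wz":-0.1163,"dx":0,"dy":0,"dz":0,"grip":0},{"wx":0,"wy":0,"wz":-0.1163,"dx":0,"dy":0,"dz":0,"grip":0},{"wx":0,"wy":0,"wz":-0.1163,"dx":0,"dy":0,"dz":0,"grip":0},{"wx":0,"wy":0,"wz":-0.1163,"dx":0,"dy":0,"dz":0,"grip":0},{"wx":0,"wy":0,"wz":-0.1163,"dx":0,"dy":0,"dz":0,"grip":0},{"wx":0,"wy":0,"wz":-0.1163,"dx":0,"dy":0,"dz":0,"grip":0},{"wx":0,"wy":0,"wz":-0.1163,"dx":0,"dy":0,"dz":0,"grip":0}]'
python3 -m handwheel '[{"wx":0,"wy":0,"wz":-0.1163,"dx":0,"dy":0,"dz":0,"grip":0},{"wx":0,"wy":0,"wz":-0.1163,"dx":0,"dy":0,"dz":0,"grip":0},{"wx":0,"wy":0,"wz":0,"dx":0,"dy":0,"dz":0,"grip":0}]'
python3 - <<'E'
from h import *
import pickle
c=cap('wrist','w1.png');t=cap('top','t1.png'); s=arm.observe(); print(s['tool_pos'],R.from_quat(s['eef_rot']).as_matrix().round(3),s['joints'].round(3)); pickle.dump((c,t,s),open('d1.pkl','wb'))
E
```

```text
clock: 1.67
tool_pos: [0.4498, -0.2226, 0.3328]
eef_rot: [0.794, -0.608, 0.0, 0.0]
wrist_force: [0.9, 0.8, -0.1]
opening: 1.0
clock: 2.5
tool_pos: [0.509, -0.1378, 0.3326]
eef_rot: [0.97, -0.241, -0.0, 0.0]
wrist_force: [-0.1, 0.9, -0.6]
opening: 1.0
clock: 2.75
tool_pos: [0.5089, -0.1379, 0.3325]
eef_rot: [0.992, -0.129, -0.0, -0.0]
wrist_force: [-0.3, -0.4, 0.1]
opening: 0.998
[ 0.50899118 -0.13789794  0.33259219] [[ 0.965 -0.26  -0.   ]
 [-0.26  -0.965  0.   ]
 [-0.    -0.    -1.   ]] [ 0.528  0.353 -0.44   1.579  0.156  1.245 -0.201]
```

View pics/w1.png

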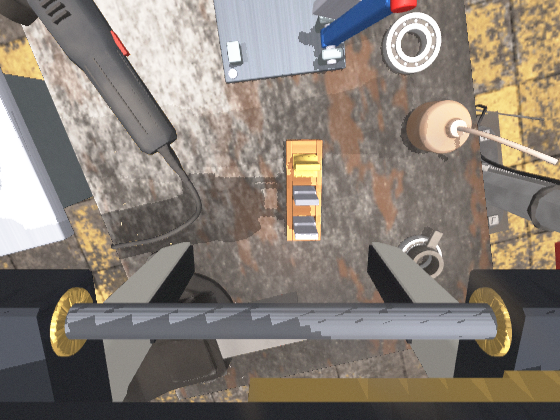

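```bash

python3 -m handwheel '[{"wx":0,"wy":0,"wz":0,"dx":15,"dy":-30,"dz":0,"grip":0},{"wx":0,"wy":0,"wz":0,"dx":15,"dy":-30,"dz":0,"grip":0},{"wx":0,"wy":0,"wz":0,"dx":15,"dy":-30,"dz":0,"grip":0},{"wx":0,"wy":0,"wz":0,"dx":15,"dy":-30,"dz":0,"grip":0},{"wx":0,"wy":0,"wz":0,"dx":0,"dy":0,"dz":0,"grip":0},{"wx":0,"wy":0,"wz":0,"dx":0,"dy":0,"dz":0,"grip":0}]'
python3 - <<'E'
from h import *
import pickle
c=cap('wrist','w2.png'); s=arm.observe(); print(s['tool_pos']); pickle.dump((c,s),open('d2.pkl','wb'))
im=c['img'][:250,60:440,::-1]; cv2.imwrite('pics/w2z.png',cv2.resize(im,None,fx=2.1,fy=2.1,interpolation=cv2.INTER_CUBIC))
E
```

```text
clock: 3.35
tool_pos: [0.5985, -0.0348, 0.332]
eef_rot: [0.992, -0.129, -0.0, -0.0]
wrist_force: [0.1, -0.6, 0.1]
opening: 1.002
[ 0.59790742 -0.03708091  0.33222688]
```

View pics/w2z.png

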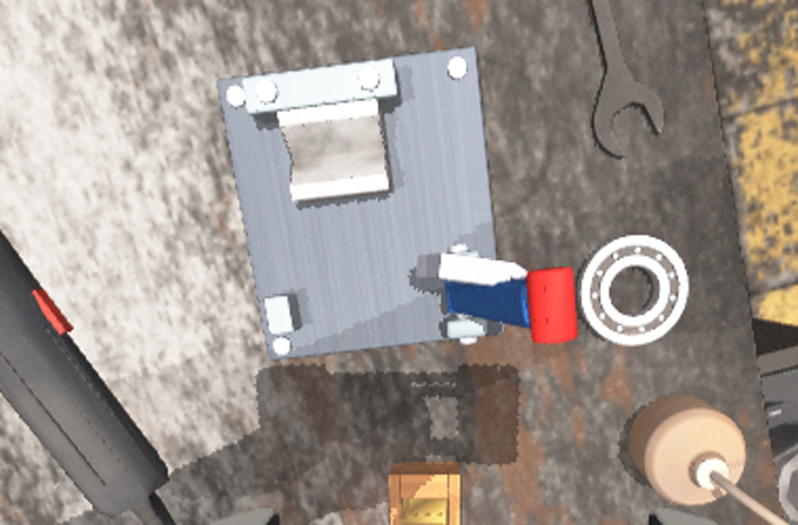

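```bash
cat > m.py <<'E'
from h import *
import pickle
c2,s2=pickle.load(open('d2.pkl','rb')); c1,t1,s1=pickle.load(open('d1.pkl','rb'))
d0=pickle.load(open('d0.pkl','rb'))
def rect(xy):
    (cx,cy),(w,h),a=cv2.minAreaRect((xy*1000).astype(np.float32)); return np.round([cx,cy,w,h,a],1)
for nm,c,lim in [('w2',c2,245),('top0',d0['top'],420)]:
    P=pts(c); hsv=cv2.cvtColor(c['img'],cv2.COLOR_RGB2HSV); im=c['img'].astype(int)
    V=np.zeros(P.shape[:2],bool); V[:lim]=True
    box=V&(P[...,0]>.45)&(P[...,0]<.7)&(P[...,1]>-.05)&(P[...,1]<.18)
    blu=(im[...,2]-im[...,0]>8)
    m=(box&blu&(P[...,2]>.006)&(P[...,2]<.018)).astype(np.uint8)
    n,l,st,_=cv2.connectedComponentsWithStats(m); k=1+np.argmax(st[1:,4]); q=P[l==k]
    print(nm,'plate',rect(q[:,:2]),'z',np.median(q[:,2]).round(4),len(q))
    cn=cv2.approxPolyDP(cv2.convexHull(np.argwhere(l==k)[:,::-1].astype(np.float32)),4,True)[:,0]
    for u,v in cn: print('   corner px',u,v,(ray(c,u,v,.012)[:2]*1000).round(1))
    for lo,hi,nn in [(.041,.055,'tops 41-55')]:
        m=(box&(P[...,2]>lo)&(P[...,2]<hi)&(P[...,1]>.06)).astype(np.uint8)
        n,l,st,_=cv2.connectedComponentsWithStats(m)
        for k in range(1,n):
            if st[k,4]>40: q=P[l==k]; print('  ',nn,st[k].tolist(),rect(q[:,:2]),np.median(q[:,2]).round(4))
    red=(im[...,0]>150)&(im[...,1]<70)&(im[...,2]<70)&V&(P[...,2]>.15)
    q=P[red]; print('  red',q.mean(0).round(4),rect(q[:,:2]),q[:,2].min().round(3),q[:,2].max().round(3),np.argwhere(red).mean(0))
E
python3 m.py
```

```text
w2 plate [559.7  73.7 179.  164.   81.8] z 0.012 10672
   corner px 273.0 161.0 [590.1 -20.6]
   corner px 188.0 170.0 [466.9  -1.7]
   corner px 164.0 38.0 [493.  172.6]
   corner px 285.0 22.0 [652.3 150.3]
   corner px 296.0 123.0 [635.2  22.6]
   tops 41-55 [175, 28, 75, 36, 1890] [556.4 138.   34.7  90.1  81.9] 0.0473
   tops 41-55 [198, 79, 48, 16, 502] [552.5  91.7  14.1  59.8  81.4] 0.0453
  red [0.6434 0.0045 0.2021] [640.9  14.   29.3  56.5  23.5] 0.195 0.498 [144.02201258 319.78616352]
top0 plate [560.4  76.1 179.2 163.5  81.8] z 0.0126 2853
   corner px 261.0 217.0 [589.9 -16.6]
   corner px 254.0 264.0 [469.4  -1.2]
   corner px 186.0 253.0 [494.6 172.3]
   corner px 196.0 192.0 [652.  152.4]
   corner px 237.0 198.0 [638.2  46.3]
   tops 41-55 [188, 210, 19, 36, 417] [555.9 139.4  37.4  89.5  81.1] 0.048
   tops 41-55 [212, 218, 9, 25, 127] [551.8  94.5  16.3  59.8  84.4] 0.0458
  red [0.7111 0.2225 0.1937] [658.7 119.7 521.  137.6  54.6] 0.15 1.293 [152.76404494 153.52808989]
```

```bash
cat > tri.py <<'E'
from m import *
def triang(L):
    A=np.zeros((3,3));b=np.zeros(3)
    for c,u,v in L:
        r=c['T'][:3,:3]@np.array([(u-c['cx'])/f(c),(v-c['cy'])/f(c),1]); r/=np.linalg.norm(r); M=np.eye(3)-np.outer(r,r); A+=M; b+=M@c['T'][:3,3]
    return np.linalg.solve(A,b)
E
python3 - <<'E' | tail -12
from tri import *
L=[]
for nm,c,(a,b,cc,d) in [('w2',c2,(110,180,290,350)),('top',d0['top'],(170,195,235,265)),('scene',d0['scene'],(125,150,270,300))]:
    im=c['img'].astype(int); red=(im[...,0]>130)&(im[...,1]<80)&(im[...,2]<80)
    m=np.zeros_like(red); m[a:b,cc:d]=red[a:b,cc:d]
    n,l,st,_=cv2.connectedComponentsWithStats(m.astype(np.uint8)); k=1+np.argmax(st[1:,4]); m=l==k
    cen=st[k,:2]+(st[k,2:4]-1)/2
    rr=cv2.minAreaRect(np.argwhere(m)[:,::-1].astype(np.float32)); print(nm,m.sum(),rr); L.append((c,*rr[0]))
    q=pts(c)[m]; print('  depth',q.mean(0).round(4),q.min(0).round(3),q.max(0).round(3))
for S in ([0,1],[0,2],[1,2],[0,1,2]):
    p=triang([L[i] for i in S]); print(S,p.round(4),[np.round(np.array(proj(L[i][0],p))-L[i][1:],1).tolist() for i in S])
E
```

```text
tops 41-55 [212, 218, 9, 25, 127] [551.8  94.5  16.3  59.8  84.4] 0.0458
  red [0.7111 0.2225 0.1937] [658.7 119.7 521.  137.6  54.6] 0.15 1.293 [152.76404494 153.52808989]
w2 548 ((322.7131042480469, 144.84426879882812), (35.49000930786133, 22.452863693237305), 84.80557250976562)
  depth [0.6453 0.0033 0.201 ] [ 0.616 -0.045 -0.   ] [0.684 0.034 0.498]
top 70 ((250.17996215820312, 182.239990234375), (13.717872619628906, 8.9095458984375), 8.130102157592773)
  depth [0.6508 0.0044 0.1708] [ 0.636 -0.01  -0.005] [0.696 0.031 0.208]
scene 90 ((285.0000305175781, 136.50001525878906), (12.020814895629883, 7.77817440032959), 45.0)
  depth [0.7774 0.1717 0.0566] [ 0.635 -0.014 -0.808] [1.582 1.234 0.207]
[0, 1] [0.6457 0.0034 0.204 ] [[0.2, 0.0], [-0.0, 0.1]]
[0, 2] [0.6466 0.0027 0.1993] [[0.7, 0.2], [-0.3, 0.0]]
[1, 2] [0.6472 0.0034 0.1987] [[0.1, -0.2], [-0.2, 0.0]]
[0, 1, 2] [0.6467 0.0031 0.1991] [[0.7, -0.3], [0.2, 0.0], [-0.3, 0.0]]
```

```bash

python3 -m handwheel '[{"wx":0,"wy":0,"wz":0.121,"dx":0,"dy":0,"dz":0,"grip":0},{"wx":0,"wy":0,"wz":0.121,"dx":0,"dy":0,"dz":0,"grip":0},{"wx":0,"wy":0,"wz":0.121,"dx":0,"dy":0,"dz":0,"grip":0},{"wx":0,"wy":0,"wz":0.121,"dx":0,"dy":0,"dz":0,"grip":0},{"wx":0,"wy":0,"wz":0.121,"dx":0,"dy":0,"dz":0,"grip":0},{"wx":0,"wy":0,"wz":0.121,"dx":0,"dy":0,"dz":0,"grip":0},{"wx":0,"wy":0,"wz":0.121,"dx":0,"dy":0,"dz":0,"grip":0},{"wx":0,"wy":0,"wz":0.121,"dx":0,"dy":0,"dz":0,"grip":0},{"wx":0,"wy":0,"wz":0.121,"dx":0,"dy":0,"dz":0,"grip":0},{"wx":0,"wy":0,"wz":0.121,"dx":0,"dy":0,"dz":0,"grip":0}]'
python3 -m handwheel '[{"wx":0,"wy":0,"wz":0.12,"dx":0,"dy":0,"dz":0,"grip":0},{"wx":0,"wy":0,"wz":0.12,"dx":0,"dy":0,"dz":0,"grip":0},{"wx":0,"wy":0,"wz":0,"dx":-23.2,"dy":-21.1,"dz":0,"grip":0},{"wx":0,"wy":0,"wz":0,"dx":-23.2,"dy":-21.1,"dz":0,"grip":0},{"wx":0,"wy":0,"wz":0,"dx":0,"dy":0,"dz":0,"grip":0},{"wx":0,"wy":0,"wz":0,"dx":0,"dy":0,"dz":0,"grip":0}]'
cat >> h.py <<'E'
def to(x,y,z,yaw):
    s=arm.observe(); M=R.from_quat(s['eef_rot']).as_matrix(); p=s['tool_pos']
    a=np.degrees(np.arctan2(M[1,0],M[0,0])); print('t',s['clock'].round(2),'p',(p*1000).round(1),'heading',a.round(2),'tilt',M[:,2].round(4),'F',s['wrist_force'].round(1),'T',s['torque'].round(2),'op',round(float(s['opening']),3))
    d=M.T@((np.array([x,y,z])/1000)-p)*1000; print('tool shift mm',d.round(1),'wz',-np.radians(yaw-a).round(4))
E
python3 -c "
from h import *
to(646.5,3,176,-98.2)
print(arm.observe()['joints'].round(2))
cap('wrist','w3.png');cap('scene','s3.png')"
```

```text
clock: 4.23
tool_pos: [0.5972, -0.0397, 0.3331]
eef_rot: [0.738, -0.675, 0.0, 0.0]
wrist_force: [-0.3, -0.2, 0.0]
opening: 0.997
clock: 4.73
tool_pos: [0.6461, 0.0026, 0.3321]
eef_rot: [-0.656, 0.755, 0.0, -0.001]
wrist_force: [-0.8, -0.4, 0.3]
opening: 1.003Traceback (most recent call last):
  File "<string>", line 3, in <module>
    to(646.5,3,176,-98.2)
    ~~^^^^^^^^^^^^^^^^^^^
  File "h.py", line 20, in to
    a=np.degrees(np.arctan2(M[1,0],M[0,0])); print('t',s['clock'].round(2),'p',(p*1000).round(1),'heading',a.round(2),'tilt',M[:,2].round(4),'F',s['wrist_force'].round(1),'T',s['torque'].round(2),'op',round(float(s['opening']),3))
                                                       ^^^^^^^^^^^^^^^^
AttributeError: 'float' object has no attribute 'round'
```

```bash
sed -i "s/s\['clock'\].round(2)/round(float(s['clock']),2)/" h.py
python3 -c "
from h import *
to(646.5,3,176,-98.2)
print(arm.observe()['joints'].round(2))
cap('wrist','w3.png');cap('scene','s3.png')"
```

```text
t 4.73 p [646.1   2.6 332.1] heading -98.03 tilt [-1.2e-03 -2.0e-04 -1.0e+00] F [-0.8 -0.4  0.3] T [-0.02  0.    0.03] op 1.003
tool shift mm [ -0.6  -0.5 156.1] wz 0.0029
[ 0.02  0.54 -0.11  1.24  0.06  1.37 -1.79]
```

View pics/w3.png

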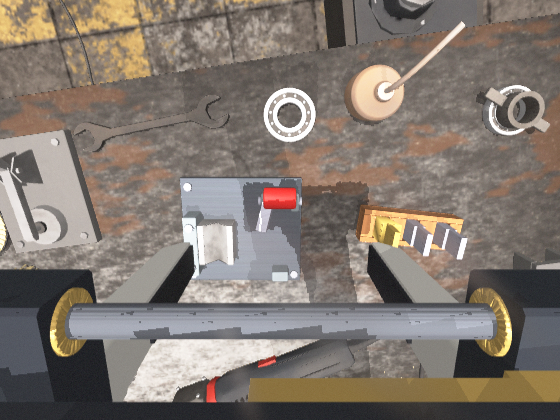

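View pics/s3.png

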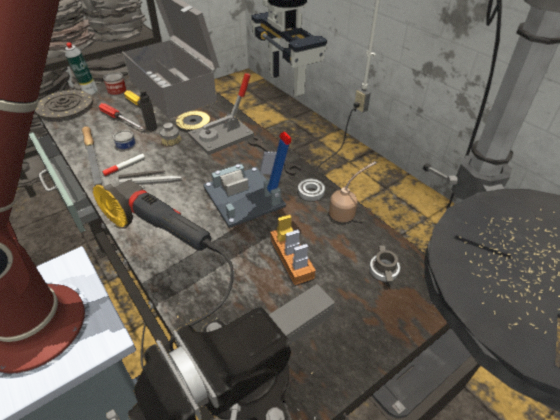

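```bash
python3 - <<'E' | tail -5
from tri import *
c3=arm.capture('wrist'); pickle.dump((c3,arm.observe()),open('d3.pkl','wb'))
L=[]
for nm,c,(a,b,cc,d) in [('w2',c2,(110,180,290,350)),('w3',c3,(170,220,240,320))]:
    im=c['img'].astype(int); red=(im[...,0]>130)&(im[...,1]<80)&(im[...,2]<80)
    m=np.zeros_like(red); m[a:b,cc:d]=red[a:b,cc:d]
    n,l,st,_=cv2.connectedComponentsWithStats(m.astype(np.uint8)); k=1+np.argmax(st[1:,4]); m=l==k
    rr=cv2.minAreaRect(np.argwhere(m)[:,::-1].astype(np.float32)); print(nm,m.sum(),rr); L.append((c,*rr[0]))
    q=pts(c)[m]; print('  depth',np.median(q,0).round(4))
print(triang(L))
E
```

```text
w2 548 ((322.7131042480469, 144.84426879882812), (35.49000930786133, 22.452863693237305), 84.80557250976562)
  depth [0.6434 0.0035 0.2024]
w3 474 ((277.0, 197.5), (21.0, 32.0), 90.0)
  depth [0.6466 0.0017 0.2025]
[0.64630367 0.00256285 0.1960755 ]
```

```bash

python3 -m handwheel '[{"wx":0,"wy":0,"wz":0,"dx":0,"dy":0,"dz":39,"grip":0},{"wx":0,"wy":0,"wz":0,"dx":0,"dy":0,"dz":39,"grip":0},{"wx":0,"wy":0,"wz":0,"dx":0,"dy":0,"dz":39,"grip":0},{"wx":0,"wy":0,"wz":0,"dx":0,"dy":0,"dz":38,"grip":0},{"wx":0,"wy":0,"wz":0,"dx":0,"dy":0,"dz":0,"grip":0},{"wx":0,"wy":0,"wz":0,"dx":0,"dy":0,"dz":0,"grip":0}]'
python3 -m handwheel '[{"wx":0,"wy":0,"wz":0,"dx":0,"dy":0,"dz":0,"grip":1},{"wx":0,"wy":0,"wz":0,"dx":0,"dy":0,"dz":0,"grip":1},{"wx":0,"wy":0,"wz":0,"dx":0,"dy":0,"dz":0,"grip":1},{"wx":0,"wy":0,"wz":0,"dx":0,"dy":0,"dz":0,"grip":1},{"wx":0,"wy":0,"wz":0,"dx":0,"dy":0,"dz":0,"grip":1},{"wx":0,"wy":0,"wz":0,"dx":0,"dy":0,"dz":0,"grip":1}]'
python3 -c "
from h import *
to(646.5,3,176,-98.2)
c=cap('wrist','w4.png')"
```

```text
clock: 5.38
tool_pos: [0.6448, 0.0012, 0.1769]
eef_rot: [-0.655, 0.755, 0.001, -0.002]
wrist_force: [-0.7, 0.6, 0.7]
opening: 0.999
clock: 5.88
tool_pos: [0.6466, 0.0029, 0.1785]
eef_rot: [-0.656, 0.755, -0.0, 0.001]
wrist_force: [0.3, -0.4, 1.0]
opening: 0.622
t 5.88 p [646.6   2.9 178.5] heading -97.99 tilt [ 1.3e-03  1.0e-04 -1.0e+00] F [ 0.3 -0.4  1. ] T [ 0.03  0.06 -0.01] op 0.622
tool shift mm [-0.1  0.1  2.5] wz 0.0037
```

View pics/w4.png

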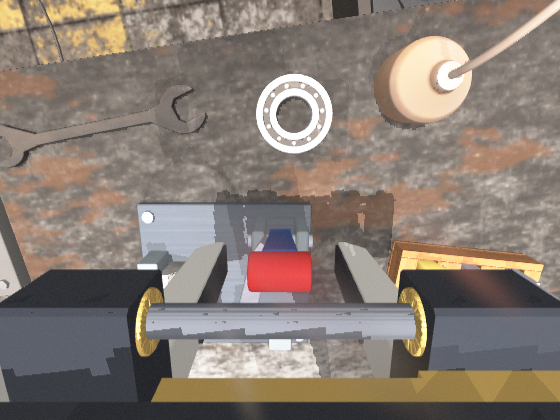

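```bash

python3 -m handwheel '[{"wx":0,"wy":0,"wz":0,"dx":0,"dy":0,"dz":0,"grip":1},{"wx":0,"wy":0,"wz":0,"dx":0,"dy":0,"dz":0,"grip":1},{"wx":0,"wy":0,"wz":0,"dx":0,"dy":0,"dz":0,"grip":1},{"wx":0,"wy":0,"wz":0,"dx":0,"dy":0,"dz":0,"grip":1},{"wx":0,"wy":0,"wz":0,"dx":0,"dy":0,"dz":0,"grip":1},{"wx":0,"wy":0,"wz":0,"dx":0,"dy":0,"dz":0,"grip":1}]'
python3 -c "
from h import *
to(646.5,3,176,-98.2)"
```

```text
clock: 6.43
tool_pos: [0.6463, 0.0036, 0.1776]
eef_rot: [-0.656, 0.755, 0.0, 0.0]
wrist_force: [0.4, 1.3, -0.6]
opening: 0.32
t 6.43 p [646.3   3.6 177.6] heading -97.97 tilt [ 1.e-04  1.e-03 -1.e+00] F [ 0.4  1.3 -0.6] T [ 0.29 -0.05 -0.09] op 0.32
tool shift mm [ 0.5 -0.3  1.6] wz 0.004
```

```bash
python3 -c "
import numpy as np
t=np.linspace(1.826,0,17);u=150*np.cos(t);z=150*np.sin(t)
for i in range(16): print(round(t[i+1],3),round(u[i+1]-u[i],1),round(-(z[i+1]-z[i]),1))"
```

```text
1.712 16.8 -3.4
1.598 17.0 -1.4
1.484 17.1 0.5
1.37 16.9 2.5
1.255 16.5 4.4
1.141 15.9 6.2
1.027 15.1 8.0
0.913 14.1 9.7
0.799 12.9 11.2
0.685 11.6 12.6
0.571 10.0 13.8
0.457 8.4 14.9
0.342 6.7 15.8
0.228 4.8 16.4
0.114 2.9 16.9
0.0 1.0 17.1
```

```bash

python3 -m handwheel '[{"wx":0,"wy":0,"wz":0,"dx":0,"dy":16.8,"dz":-3.4,"grip":1},{"wx":0,"wy":0,"wz":0,"dx":0,"dy":17,"dz":-1.4,"grip":1},{"wx":0,"wy":0,"wz":0,"dx":0,"dy":17.1,"dz":0.5,"grip":1},{"wx":0,"wy":0,"wz":0,"dx":0,"dy":16.9,"dz":2.5,"grip":1},{"wx":0,"wy":0,"wz":0,"dx":0,"dy":16.5,"dz":4.4,"grip":1},{"wx":0,"wy":0,"wz":0,"dx":0,"dy":15.9,"dz":6.2,"grip":1},{"wx":0,"wy":0,"wz":0,"dx":0,"dy":15.1,"dz":8,"grip":1},{"wx":0,"wy":0,"wz":0,"dx":0,"dy":0,"dz":0,"grip":1}]'
python3 -c "
from h import *
to(460,29.5,31,-98.2)
c=cap('wrist','w5.png');cap('scene','s5.png')"
```

```text
clock: 7.1
tool_pos: [0.5295, 0.0203, 0.1607]
eef_rot: [-0.657, 0.754, 0.001, -0.001]
wrist_force: [-4.0, 2.6, 4.0]
opening: 0.324
t 7.1 p [529.5  20.3 160.7] heading -97.89 tilt [-0.0026  0.0012 -1.    ] F [-4.   2.6  4. ] T [ 0.58  0.45 -0.01] op 0.324
tool shift mm [  0.5  69.7 129.9] wz 0.0055
```

View pics/w5.png

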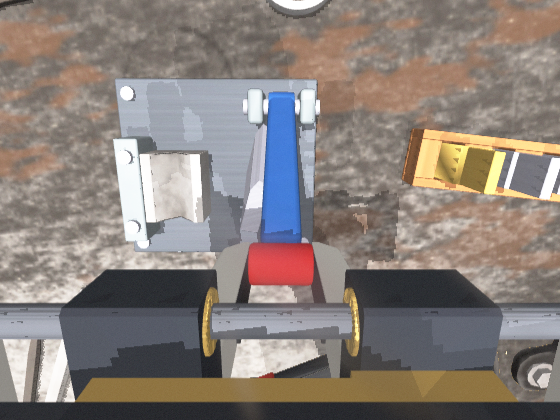

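```bash

python3 -m handwheel '[{"wx":0,"wy":0,"wz":0,"dx":0,"dy":14.1,"dz":9.7,"grip":1},{"wx":0,"wy":0,"wz":0,"dx":0,"dy":12.9,"dz":11.2,"grip":1},{"wx":0,"wy":0,"wz":0,"dx":0,"dy":11.6,"dz":12.6,"grip":1},{"wx":0,"wy":0,"wz":0,"dx":0,"dy":10,"dz":13.8,"grip":1},{"wx":0,"wy":0,"wz":0,"dx":0,"dy":8.4,"dz":14.9,"grip":1},{"wx":0,"wy":0,"wz":0,"dx":0,"dy":6.7,"dz":15.8,"grip":1},{"wx":0,"wy":0,"wz":0,"dx":0,"dy":4.8,"dz":16.4,"grip":1},{"wx":0,"wy":0,"wz":0,"dx":0,"dy":2.9,"dz":16.9,"grip":1},{"wx":0,"wy":0,"wz":0,"dx":0,"dy":0,"dz":0,"grip":1}]'
python3 -c "
from h import *
to(460,29.5,31,-98.2)"
```

```text
clock: 7.95
tool_pos: [0.4593, 0.0303, 0.0471]
eef_rot: [-0.657, 0.754, 0.002, -0.002]
wrist_force: [-4.0, 5.2, -1.2]
opening: 0.324
t 7.95 p [459.3  30.3  47.1] heading -97.87 tilt [-0.0063  0.0011 -1.    ] F [-4.   5.2 -1.2] T [ 1.13  0.64 -0.04] op 0.324
tool shift mm [ 0.7 -0.9 16.1] wz 0.0057
```

```bash

python3 -m handwheel '[{"wx":0,"wy":0,"wz":0,"dx":0,"dy":0.5,"dz":9,"grip":1},{"wx":0,"wy":0,"wz":0,"dx":0,"dy":0,"dz":6,"grip":1},{"wx":0,"wy":0,"wz":0,"dx":0,"dy":0,"dz":2,"grip":1},{"wx":0,"wy":0,"wz":0,"dx":0,"dy":0,"dz":0,"grip":1}]'
python3 -c "
from h import *
to(460,29.5,31,-98.2)"
python3 -m handwheel '[{"wx":0,"wy":0,"wz":0,"dx":0,"dy":0,"dz":2,"grip":1},{"wx":0,"wy":0,"wz":0,"dx":0,"dy":0,"dz":0,"grip":1}]'
python3 -c "
from h import *
to(460,29.5,31,-98.2); cap('wrist','w6.png')"
```

```text
clock: 8.28
tool_pos: [0.4586, 0.0304, 0.0315]
eef_rot: [-0.657, 0.754, 0.003, -0.002]
wrist_force: [-5.4, 4.8, -1.5]
opening: 0.322
t 8.28 p [458.6  30.4  31.5] heading -97.87 tilt [-0.0067  0.0011 -1.    ] F [-5.4  4.8 -1.5] T [ 1.12  0.77 -0.07] op 0.322
tool shift mm [ 0.7 -1.6  0.5] wz 0.0058
clock: 8.45
tool_pos: [0.4585, 0.0304, 0.0298]
eef_rot: [-0.657, 0.754, 0.003, -0.002]
wrist_force: [-4.2, 5.7, -1.4]
opening: 0.32
t 8.45 p [458.5  30.4  29.8] heading -97.87 tilt [-0.0066  0.0011 -1.    ] F [-4.2  5.7 -1.4] T [1.15 0.85 0.01] op 0.32
tool shift mm [ 0.7 -1.6 -1.2] wz 0.0058
```

View pics/w6.png

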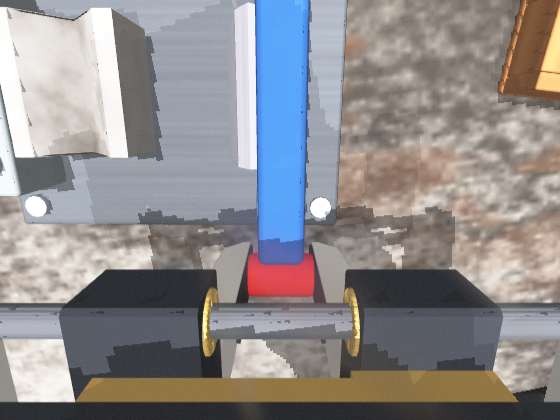

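```bash

python3 -m handwheel '[{"wx":0,"wy":0,"wz":0,"dx":0,"dy":0,"dz":1.5,"grip":1},{"wx":0,"wy":0,"wz":0,"dx":0,"dy":0,"dz":0,"grip":1}]'
python3 -m handwheel '[{"wx":0,"wy":0,"wz":0,"dx":0,"dy":0,"dz":1.5,"grip":1},{"wx":0,"wy":0,"wz":0,"dx":0,"dy":0,"dz":0,"grip":1}]'
python3 -m handwheel '[{"wx":0,"wy":0,"wz":0,"dx":0,"dy":0,"dz":1.5,"grip":1},{"wx":0,"wy":0,"wz":0,"dx":0,"dy":0,"dz":0,"grip":1}]'

```

```text
clock: 8.67
tool_pos: [0.4586, 0.0304, 0.0284]
eef_rot: [-0.657, 0.754, 0.003, -0.002]
wrist_force: [-5.2, 5.0, -1.3]
opening: 0.321
clock: 8.83
tool_pos: [0.4586, 0.0304, 0.0269]
eef_rot: [-0.657, 0.754, 0.002, -0.002]
wrist_force: [-5.4, 5.2, -0.9]
opening: 0.318
clock: 9.0
tool_pos: [0.4586, 0.0304, 0.0265]
eef_rot: [-0.657, 0.754, 0.002, -0.002]
wrist_force: [-6.6, 4.9, 9.8]
opening: 0.316
```

```bash

python3 -m handwheel '[{"wx":0,"wy":0,"wz":0,"dx":0,"dy":0,"dz":0,"grip":0.5},{"wx":0,"wy":0,"wz":0,"dx":0,"dy":0,"dz":0,"grip":0.3},{"wx":0,"wy":0,"wz":0,"dx":0,"dy":0,"dz":0,"grip":0.3},{"wx":0,"wy":0,"wz":0,"dx":0,"dy":0,"dz":0,"grip":0.3},{"wx":0,"wy":0,"wz":0,"dx":0,"dy":0,"dz":-20,"grip":0.3},{"wx":0,"wy":0,"wz":0,"dx":0,"dy":0,"dz":-35,"grip":0},{"wx":0,"wy":0,"wz":0,"dx":0,"dy":0,"dz":-39,"grip":0},{"wx":0,"wy":0,"wz":0,"dx":0,"dy":0,"dz":-39,"grip":0},{"wx":0,"wy":0,"wz":0,"dx":0,"dy":0,"dz":-39,"grip":0},{"wx":0,"wy":0,"wz":0,"dx":0,"dy":0,"dz":-39,"grip":0}]'
python3 -c "
from h import *
to(460,29.5,31,-98.2); cap('wrist','w7.png')
import pickle; pickle.dump((cap('wrist'),arm.observe()),open('d7.pkl','wb'))"
```

```text
clock: 9.83
tool_pos: [0.4608, 0.0282, 0.2393]
eef_rot: [-0.656, 0.755, -0.0, 0.0]
wrist_force: [1.2, -0.8, -0.4]
opening: 0.98
t 9.83 p [460.8  28.2 239.3] heading -98.05 tilt [ 5.e-04 -3.e-04 -1.e+00] F [ 1.2 -0.8 -0.4] T [ 0.07 -0.08  0.04] op 0.98
tool shift mm [ -1.3   1.  208.3] wz 0.0027
```

View pics/w7.png

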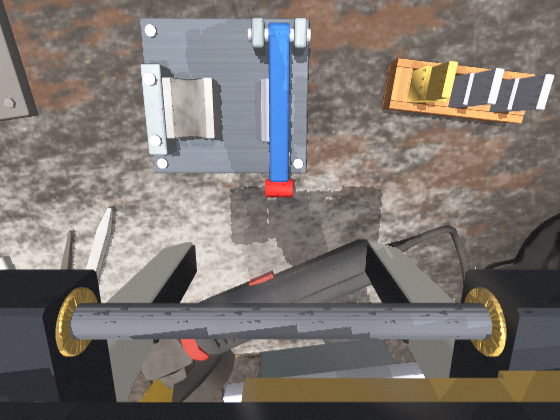

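```bash
python3 - <<'E'
from h import *
import pickle
c,s=pickle.load(open('d7.pkl','rb')); P=pts(c); im=c['img'].astype(int)
np.set_printoptions(suppress=True)
def rect(xy):
    (cx,cy),(w,h),a=cv2.minAreaRect((xy*1000).astype(np.float32)); return np.round([cx,cy,w,h,a],1)
V=np.zeros(P.shape[:2],bool); V[:215]=True
red=V&(im[...,0]>130)&(im[...,1]<70)&(im[...,2]<80)&(P[...,2]<.1); q=P[red]; print('red',q.mean(0),np.percentile(q[:,2],[5,50,95]),rect(q[:,:2]))
b=V&(im[...,2]>150)&(im[...,0]<90); q=P[b]; print('blue',np.median(q,0),rect(q[:,:2]));
xp=q[:,0]; print('bar slope z vs x', np.polyfit(xp,q[:,2],1))
plate=V&(im[...,2]-im[...,0]>6)&(abs(P[...,2]-.012)<.004); q=P[plate]; print('plate',rect(q[:,:2]),np.median(q[:,2]))
o=V&(im[...,0]>150)&(im[...,0]-im[...,2]>70)&(P[...,2]>.02)&(P[...,2]<.036)&(P[...,0]>.45)&(P[...,1]<-.05)&(P[...,1]>-.3); q=P[o]; print('rack top',rect(q[:,:2]),np.median(q[:,2]))
t=V&(P[...,2]>.082)&(P[...,2]<.1)&(P[...,1]<-.05)&(P[...,1]>-.3)
n,l,st,_=cv2.connectedComponentsWithStats(t.astype(np.uint8))
for k in range(1,n):
    if st[k,4]>15: q=P[l==k]; print('tab',st[k],rect(q[:,:2]),np.median(q[:,2]))
t=V&(P[...,2]>.043)&(P[...,2]<.065)&(P[...,1]>0)&(P[...,1]<.2)&(P[...,0]>.45)&(P[...,0]<.7)&~b&~red
n,l,st,_=cv2.connectedComponentsWithStats(t.astype(np.uint8))
for k in range(1,n):
    if st[k,4]>30: q=P[l==k]; print('tops',st[k],rect(q[:,:2]),np.median(q[:,2]))
z=c['img'][0:200,120:320,::-1]; cv2.imwrite('pics/w7z.png',cv2.resize(z,None,fx=3,fy=3,interpolation=cv2.INTER_CUBIC))
z=c['img'][40:140,370:560,::-1]; cv2.imwrite('pics/w7r.png',cv2.resize(z,None,fx=4,fy=4,interpolation=cv2.INTER_CUBIC))
E
```

```text
red [0.45984498 0.02900773 0.05733766] [0.05426489 0.05758056 0.05970479] [460.7  29.2  29.6  18.7  81.6]
blue [0.54424951 0.01745204 0.0598516 ] [542.9  17.6  19.5 150.   81.6]
bar slope z vs x [-0.00457771  0.06310068]
plate [559.9  73.6 179.3 163.6  82. ] 0.011952278846138531
rack top [ 532.4 -175.6  145.8   50.1   75.9] 0.03101322872987139
tab [432  71  22  37 530] [ 543.5 -131.8    8.5   30.    76.1] 0.09526596343515253
tab [478  78  21  35 448] [ 532.5 -175.1    9.1   30.1   76. ] 0.08945180353057361
tab [525  84  23  34 483] [ 521.3 -219.     9.7   29.8   75.4] 0.08938604921453802
tops [ 251   30   21  119 1113] [567.5  30.   19.9 113.   87.4] 0.057475560785635205
tops [278  41  12   6  45] [608.1   5.5  10.6   4.   82. ] 0.060987575660022
tops [279  48  10  18  92] [596.8   7.    8.8  15.6  82.1] 0.06003334991557993
tops [ 147   74   36   88 2330] [556.  138.3  33.2  89.2  81.7] 0.0474690500233326
tops [205  87  14  58 591] [552.3  90.7  12.3  58.4  81.9] 0.045701889399443696
tops [290 122   1  43  43] [513.1  11.8   0.1  43.2  82.4] 0.057453575121070244
tops [268 190  26   9 172] [461.1  29.1  27.2   8.2  79.5] 0.059426284742698815
```

View pics/w7z.png

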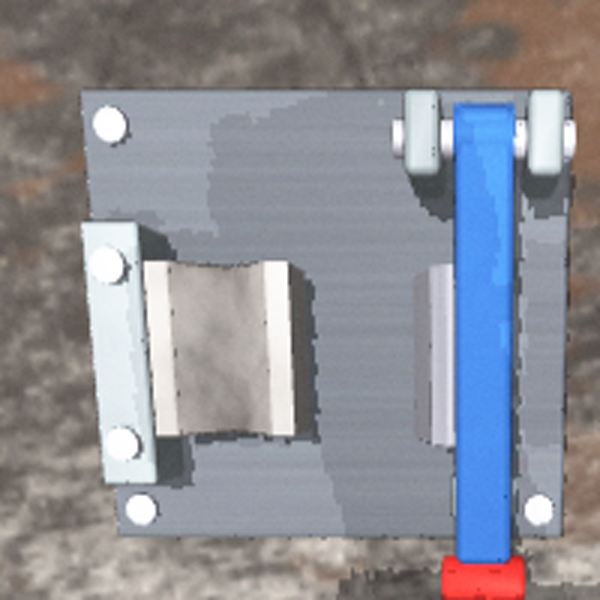

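View pics/w7r.png

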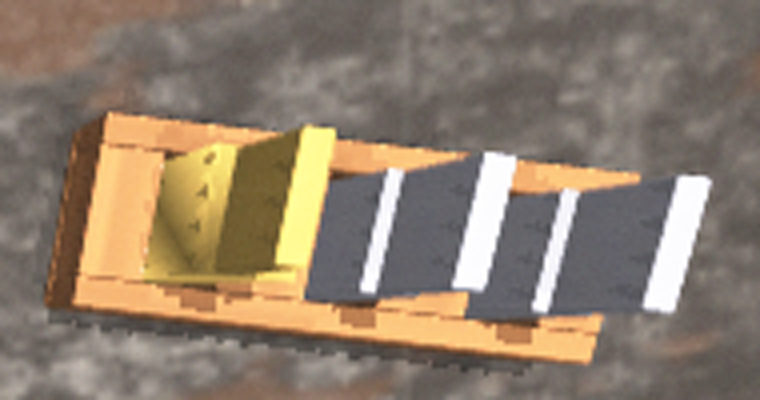

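```bash
python3 - <<'E'
from h import *
import pickle
np.set_printoptions(suppress=True,linewidth=150)
a=np.radians(-14.1); ex=np.array([np.cos(a),np.sin(a)]); ey=np.array([-np.sin(a),np.cos(a)])
C=np.array([.5324,-.1756])
for nm,fn,i in [('w7','d7.pkl',0),('w1','d1.pkl',0),('scene','d0.pkl','scene'),('top','d0.pkl','top')]:
    c=pickle.load(open(fn,'rb'))[i]; P=pts(c); q=P[...,:2]-C; X=q@ex*1000;Y=q@ey*1000;Z=P[...,2]*1000
    if nm.startswith('w'): X[250:]=999
    m=(abs(X)<10)&(Y>20)&(Y<73)&(Z>33)
    print(nm,m.sum())
    for z0 in range(33,99,5):
        k=m&(Z>=z0)&(Z<z0+5)
        if k.sum(): print('  z',z0,k.sum(),'Y',np.percentile(Y[k]-45,[2,25,50,75,98]).round(1))
c=pickle.load(open('d1.pkl','rb'))[0]; z=c['img'][130:250,270:340,::-1]; cv2.imwrite('pics/w1r.png',cv2.resize(z,None,fx=5,fy=5,interpolation=cv2.INTER_CUBIC))
c=pickle.load(open('d0.pkl','rb'))['scene']; z=c['img'][205:290,260:325,::-1]; cv2.imwrite('pics/s0r.png',cv2.resize(z,None,fx=7,fy=7,interpolation=cv2.INTER_CUBIC))
E
```

```text
w7 856
  z 33 33 Y [ 8.3  8.6  8.8  9.  25.1]
  z 38 33 Y [8.1 8.6 8.7 8.9 9.2]
  z 43 34 Y [8.2 8.6 8.8 8.9 9.2]
  z 48 37 Y [8.3 8.7 8.8 9.  9.4]
  z 53 42 Y [8.2 8.5 8.8 8.9 9.1]
  z 58 129 Y [3.3 4.8 6.6 8.4 9.1]
  z 63 58 Y [3.1 3.7 3.9 4.4 8.7]
  z 68 46 Y [3.  3.5 3.6 3.9 4.2]
  z 73 49 Y [3.1 3.5 3.8 3.9 4.1]
  z 78 49 Y [3.3 3.6 3.8 4.  4.2]
  z 83 52 Y [3.1 3.4 3.7 3.9 4.2]
  z 88 59 Y [3.1 3.5 3.7 3.9 4.3]
  z 93 234 Y [-3.8 -1.6  0.6  2.7  4. ]
  z 98 1 Y [1.3 1.3 1.3 1.3 1.3]
w1 352
  z 33 8 Y [ 8.9  9.   9.1 12.9 26.3]
  z 43 15 Y [8.8 8.9 8.9 9.  9. ]
  z 53 11 Y [8.8 8.8 8.9 8.9 9. ]
  z 58 142 Y [-16.7 -14.  -10.2   5.6   9. ]
  z 63 16 Y [-15.8 -12.8   4.4   4.8   8. ]
  z 68 15 Y [3.7 3.8 3.9 3.9 4.1]
  z 78 16 Y [3.7 3.9 3.9 4.  4.1]
  z 83 3 Y [3.7 3.8 3.8 3.8 3.8]
  z 88 14 Y [3.7 3.8 3.9 3.9 4. ]
  z 93 112 Y [-3.8 -2.3 -0.   2.3  3.6]
scene 155
  z 33 3 Y [-11.2 -10.7 -10.2  -9.8  -9.4]
  z 38 3 Y [-12.5 -12.2 -11.8 -11.8 -11.7]
  z 43 3 Y [-13.5 -13.3 -13.  -12.4 -11.9]
  z 48 2 Y [-15.6 -15.5 -15.4 -15.3 -15.2]
  z 53 3 Y [-15.4 -14.9 -14.3 -14.2 -14.1]
  z 58 32 Y [-15.8 -12.4  -9.4  -6.4  -2.9]
  z 63 19 Y [-18.2 -10.7  -5.6  -3.6  -1.4]
  z 68 14 Y [-5.6 -4.8 -4.2 -3.1 -1.1]
  z 73 13 Y [-6.3 -4.4 -3.9 -3.5 -2.9]
  z 78 13 Y [-6.1 -4.7 -4.2 -3.3 -1.4]
  z 83 11 Y [-5.  -3.6 -3.5 -2.9 -2.1]
  z 88 13 Y [-5.2 -3.9 -3.2 -2.1 -1.4]
  z 93 25 Y [-5.4 -3.5 -1.4  1.1  4. ]
  z 98 1 Y [1.1 1.1 1.1 1.1 1.1]
top 107
  z 33 19 Y [-22.7  13.4  18.9  24.7  27.5]
  z 38 1 Y [11.3 11.3 11.3 11.3 11.3]
  z 43 1 Y [11.4 11.4 11.4 11.4 11.4]
  z 53 3 Y [-11.9  -2.3   8.2   9.7  11.1]
  z 58 34 Y [-14.4 -10.8  -6.7   8.2  11. ]
  z 63 18 Y [-13.6  -9.9  -6.4   6.8   9. ]
  z 68 1 Y [6.3 6.3 6.3 6.3 6.3]
  z 78 1 Y [6.1 6.1 6.1 6.1 6.1]
  z 88 4 Y [1.  2.5 4.2 5.5 5.9]
  z 93 15 Y [-1.8 -0.5  2.7  4.2  6. ]
  z 98 10 Y [-0.5  0.5  1.4  3.1  5. ]
```

View pics/s0r.png

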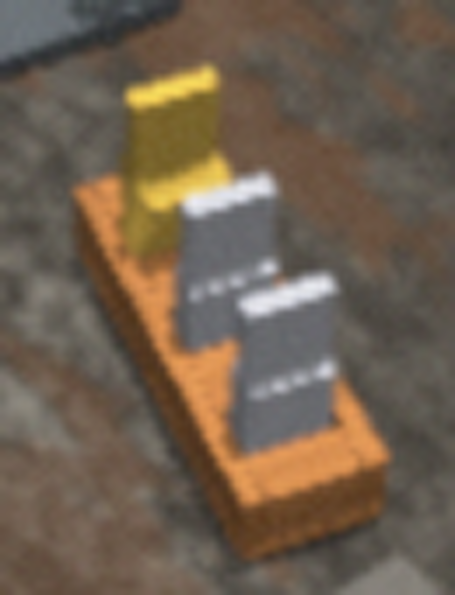

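View pics/w1r.png

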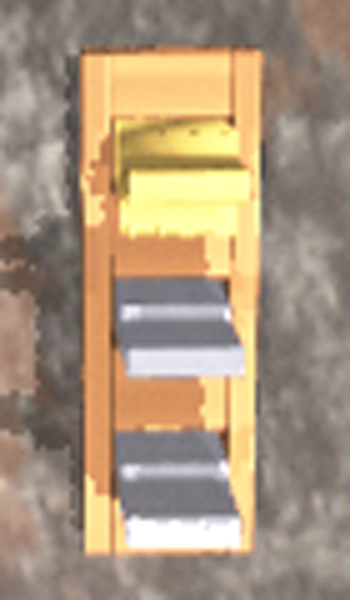

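```bash

python3 -m handwheel '[{"wx":0,"wy":0,"wz":-0.122,"dx":0,"dy":0,"dz":0,"grip":0},{"wx":0,"wy":0,"wz":-0.122,"dx":0,"dy":0,"dz":0,"grip":0},{"wx":0,"wy":0,"wz":-0.122,"dx":0,"dy":0,"dz":0,"grip":0},{"wx":0,"wy":0,"wz":-0.122,"dx":0,"dy":0,"dz":0,"grip":0},{"wx":0,"wy":0,"wz":-0.122,"dx":0,"dy":0,"dz":0,"grip":0},{"wx":0,"wy":0,"wz":-0.122,"dx":0,"dy":0,"dz":0,"grip":0},{"wx":0,"wy":0,"wz":-0.122,"dx":0,"dy":0,"dz":0,"grip":0},{"wx":0,"wy":0,"wz":-0.122,"dx":0,"dy":0,"dz":0,"grip":0},{"wx":0,"wy":0,"wz":-0.122,"dx":0,"dy":0,"dz":0,"grip":0.2},{"wx":0,"wy":0,"wz":-0.122,"dx":0,"dy":0,"dz":0,"grip":0.45}]'
python3 -m handwheel '[{"wx":0,"wy":0,"wz":-0.122,"dx":0,"dy":0,"dz":0,"grip":0.45},{"wx":0,"wy":0,"wz":-0.122,"dx":0,"dy":0,"dz":0,"grip":0.45},{"wx":0,"wy":0,"wz":0,"dx":19.8,"dy":30,"dz":0,"grip":0.45},{"wx":0,"wy":0,"wz":0,"dx":19.8,"dy":30,"dz":0,"grip":0.45},{"wx":0,"wy":0,"wz":0,"dx":19.8,"dy":30,"dz":0,"grip":0.45},{"wx":0,"wy":0,"wz":0,"dx":19.8,"dy":30,"dz":0,"grip":0.45},{"wx":0,"wy":0,"wz":0,"dx":19.8,"dy":30,"dz":0,"grip":0.45},{"wx":0,"wy":0,"wz":0,"dx":19.8,"dy":30,"dz":0,"grip":0.45},{"wx":0,"wy":0,"wz":0,"dx":0,"dy":0,"dz":0,"grip":0.45},{"wx":0,"wy":0,"wz":0,"dx":0,"dy":0,"dz":0,"grip":0.45}]'
python3 -c "
from h import *
to(532.4,-175.2,57,-14.1)"
```

```text
clock: 10.77
tool_pos: [0.4607, 0.0282, 0.2363]
eef_rot: [0.971, -0.24, -0.001, 0.0]
wrist_force: [-0.7, 1.0, -0.2]
opening: 0.905
clock: 11.6
tool_pos: [0.5317, -0.1779, 0.2355]
eef_rot: [0.992, -0.126, -0.001, 0.0]
wrist_force: [0.8, 0.4, 0.3]
opening: 0.551
t 11.6 p [ 531.7 -177.9  235.5] heading -14.46 tilt [-2.1e-03 -1.0e-04 -1.0e+00] F [0.8 0.4 0.3] T [ 0.   -0.01  0.03] op 0.551
tool shift mm [  0.4  -2.9 178.5] wz -0.0062
```

```bash

python3 -m handwheel '[{"wx":0,"wy":0,"wz":-0.006,"dx":0.4,"dy":-2.7,"dz":36,"grip":0.45},{"wx":0,"wy":0,"wz":0,"dx":0,"dy":0,"dz":36,"grip":0.45},{"wx":0,"wy":0,"wz":0,"dx":0,"dy":0,"dz":30,"grip":0.45},{"wx":0,"wy":0,"wz":0,"dx":0,"dy":0,"dz":0,"grip":0.45}]'
python3 -c "
from h import *
to(532.4,-175.2,57,-14.1)
cap('wrist','w8.png')"
```

```text
clock: 11.93
tool_pos: [0.5283, -0.1697, 0.1294]
eef_rot: [0.993, -0.119, -0.007, -0.001]
wrist_force: [-0.6, -0.5, 0.1]
opening: 0.551
t 11.93 p [ 528.3 -169.7  129.4] heading -13.61 tilt [-0.0129  0.0042 -0.9999] F [-0.6 -0.5  0.1] T [-0.09  0.02 -0.01] op 0.551
tool shift mm [ 6.3  4.5 72.3] wz 0.0085
```

View pics/w8.png

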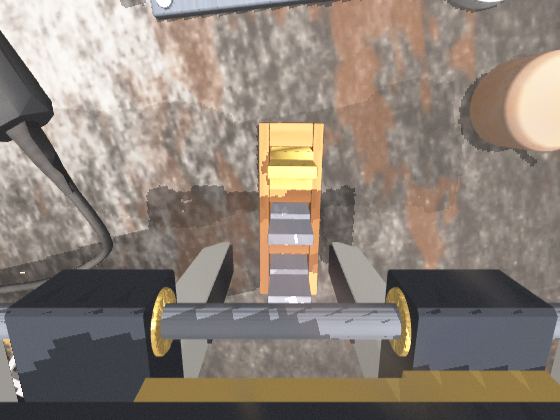

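```bash

python3 -m handwheel '[{"wx":0,"wy":0,"wz":0,"dx":0,"dy":0,"dz":0,"grip":0.45},{"wx":0,"wy":0,"wz":0,"dx":0,"dy":0,"dz":0,"grip":0.45}]'
python3 -c "
from h import *
to(532.4,-175.2,57,-14.1)"
```

```text
clock: 12.15
tool_pos: [0.5349, -0.1716, 0.1372]
eef_rot: [0.993, -0.119, 0.002, 0.0]
wrist_force: [-0.4, -0.3, 0.8]
opening: 0.55
t 12.15 p [ 534.9 -171.6  137.2] heading -13.72 tilt [ 4.1e-03 -6.0e-04 -1.0e+00] F [-0.4 -0.3  0.8] T [-0.02 -0.06  0.04] op 0.55
tool shift mm [-1.9  4.1 80.2] wz 0.0067
```

```bash

python3 -m handwheel '[{"wx":0,"wy":0,"wz":0.006,"dx":-1.5,"dy":3,"dz":20,"grip":0.45},{"wx":0,"wy":0,"wz":0,"dx":0,"dy":0,"dz":20,"grip":0.45},{"wx":0,"wy":0,"wz":0,"dx":0,"dy":0,"dz":5,"grip":0.45},{"wx":0,"wy":0,"wz":0,"dx":0,"dy":0,"dz":0,"grip":0.45},{"wx":0,"wy":0,"wz":0,"dx":0,"dy":0,"dz":0,"grip":0.45},{"wx":0,"wy":0,"wz":0,"dx":0,"dy":0,"dz":0,"grip":0.45}]'
python3 -c "
from h import *
to(532.4,-175.2,57,-14.1)"
```

```text
clock: 12.65
tool_pos: [0.5324, -0.1748, 0.0918]
eef_rot: [0.992, -0.123, 0.002, 0.0]
wrist_force: [-0.2, -0.2, -0.3]
opening: 0.549
t 12.65 p [ 532.4 -174.8   91.8] heading -14.1 tilt [ 3.3e-03 -7.0e-04 -1.0e+00] F [-0.2 -0.2 -0.3] T [-0.02 -0.05  0.01] op 0.549
tool shift mm [-0.   0.4 34.8] wz -0.0
```

```bash

python3 -m handwheel '[{"wx":0,"wy":0,"wz":0,"dx":0,"dy":0.4,"dz":15,"grip":0.45},{"wx":0,"wy":0,"wz":0,"dx":0,"dy":0,"dz":15,"grip":0.45},{"wx":0,"wy":0,"wz":0,"dx":0,"dy":0,"dz":4.8,"grip":0.45},{"wx":0,"wy":0,"wz":0,"dx":0,"dy":0,"dz":0,"grip":0.45},{"wx":0,"wy":0,"wz":0,"dx":0,"dy":0,"dz":0,"grip":0.5},{"wx":0,"wy":0,"wz":0,"dx":0,"dy":0,"dz":0,"grip":0.8},{"wx":0,"wy":0,"wz":0,"dx":0,"dy":0,"dz":0,"grip":1},{"wx":0,"wy":0,"wz":0,"dx":0,"dy":0,"dz":0,"grip":1},{"wx":0,"wy":0,"wz":0,"dx":0,"dy":0,"dz":0,"grip":1},{"wx":0,"wy":0,"wz":0,"dx":0,"dy":0,"dz":0,"grip":1}]'
python3 -c "
from h import *
to(532.4,-175.2,57,-14.1)"
```

```text
clock: 13.48
tool_pos: [0.5318, -0.1752, 0.056]
eef_rot: [0.992, -0.123, 0.001, 0.0]
wrist_force: [0.3, -1.0, 3.2]
opening: 0.319
t 13.48 p [ 531.8 -175.2   56. ] heading -14.11 tilt [ 1.8e-03 -4.0e-04 -1.0e+00] F [ 0.3 -1.   3.2] T [-0.1  -0.1   0.04] op 0.319
tool shift mm [ 0.6 -0.2 -1. ] wz -0.0002
```

```bash

python3 -m handwheel '[{"wx":0,"wy":0,"wz":0,"dx":0,"dy":0,"dz":-10,"grip":1},{"wx":0,"wy":0,"wz":0,"dx":0,"dy":0,"dz":-20,"grip":1},{"wx":0,"wy":0,"wz":0,"dx":0,"dy":0,"dz":-25,"grip":1},{"wx":0,"wy":0,"wz":0,"dx":0,"dy":0,"dz":-25,"grip":1},{"wx":0,"wy":0,"wz":0,"dx":0,"dy":0,"dz":-20,"grip":1},{"wx":0,"wy":0,"wz":0,"dx":0,"dy":0,"dz":-10,"grip":1},{"wx":0,"wy":0,"wz":0,"dx":0,"dy":0,"dz":0,"grip":1}]'
python3 -c "
from h import *
to(548.3,75.5,165,-14.1)
cap('wrist','w9.png')"
```

```text
clock: 14.07
tool_pos: [0.5319, -0.1752, 0.1675]
eef_rot: [0.992, -0.123, 0.002, 0.0]
wrist_force: [-0.5, -0.8, -2.3]
opening: 0.322
t 14.07 p [ 531.9 -175.2  167.5] heading -14.12 tilt [ 0.0038 -0.0011 -1.    ] F [-0.5 -0.8 -2.3] T [-0.05 -0.14 -0.03] op 0.322
tool shift mm [ -45.3 -247.2    2.3] wz -0.0003
```

View pics/w9.png

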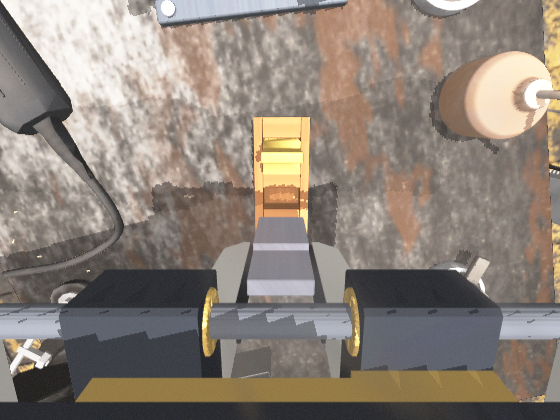

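```bash

python3 -m handwheel '[{"wx":0,"wy":0,"wz":0,"dx":-3,"dy":-15,"dz":0,"grip":1},{"wx":0,"wy":0,"wz":0,"dx":-6,"dy":-33,"dz":0,"grip":1},{"wx":0,"wy":0,"wz":0,"dx":-6,"dy":-33,"dz":0,"grip":1},{"wx":0,"wy":0,"wz":0,"dx":-6,"dy":-33,"dz":0,"grip":1},{"wx":0,"wy":0,"wz":0,"dx":-6,"dy":-33,"dz":0,"grip":1},{"wx":0,"wy":0,"wz":0,"dx":-6,"dy":-33,"dz":0,"grip":1},{"wx":0,"wy":0,"wz":0,"dx":-6,"dy":-33,"dz":0,"grip":1},{"wx":0,"wy":0,"wz":0,"dx":-4,"dy":-21,"dz":0,"grip":1},{"wx":0,"wy":0,"wz":0,"dx":-2.3,"dy":-13,"dz":0,"grip":1},{"wx":0,"wy":0,"wz":-0.103,"dx":0,"dy":0,"dz":0,"grip":1}]'
python3 -m handwheel '[{"wx":0,"wy":0,"wz":0,"dx":0,"dy":0,"dz":0,"grip":1},{"wx":0,"wy":0,"wz":0,"dx":0,"dy":0,"dz":0,"grip":1}]'
python3 -c "
from h import *
to(548.3,75.5,82,-8.2)
cap('wrist','w10.png')"
```

```text
clock: 14.95
tool_pos: [0.546, 0.08, 0.164]
eef_rot: [0.998, -0.068, -0.001, -0.001]
wrist_force: [0.5, 0.9, -2.0]
opening: 0.319
clock: 15.12
tool_pos: [0.5465, 0.0738, 0.1639]
eef_rot: [0.997, -0.073, -0.001, 0.001]
wrist_force: [0.5, -0.6, -2.5]
opening: 0.32
t 15.12 p [546.5  73.8 163.9] heading -8.43 tilt [-0.003  -0.0016 -1.    ] F [ 0.5 -0.6 -2.5] T [-0.03 -0.12  0.02] op 0.32
tool shift mm [ 1.8 -2.1 81.9] wz -0.004
```

View pics/w10.png

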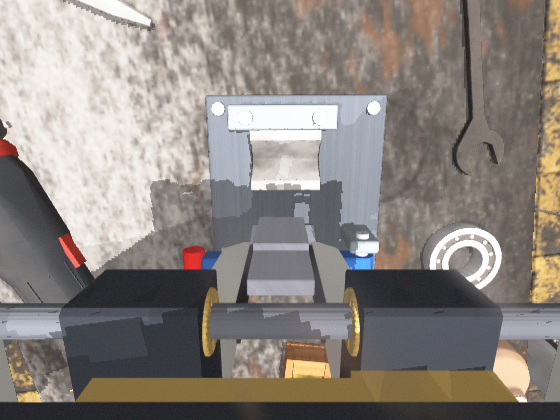

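```bash
cat > vb.py <<'E'
from h import *
def run():
    c=arm.capture('wrist'); P=pts(c); 
    a=np.radians(-8.2); ex=np.array([np.cos(a),np.sin(a)]); ey=np.array([-np.sin(a),np.cos(a)])
    q=P[...,:2]-np.array([.5459,.0656]); X=q@ex*1000; Y=q@ey*1000; Z=P[...,2]*1000
    s=arm.observe(); t=(s['tool_pos'][:2]-[.5459,.0656]); print('tcp plate',(t@ex*1000).round(2),(t@ey*1000).round(2),(s['tool_pos'][2]*1000).round(1))
    return c,X,Y,Z
E
python3 - <<'E'
from vb import *
c,X,Y,Z=run()
m=(Z>43)&(Z<48.5)&(Y>5)&(Y<45)&(abs(X)<40); print('ridge Y',np.percentile(Y[m],[1,5,50,95,99]).round(1),'X',np.percentile(X[m],[1,99]).round(1),'Z',np.median(Z[m]))
m=(Z>18)&(Z<41)&(Y>10)&(Y<30)&(abs(X)<25); print('front face Y',np.percentile(Y[m],[5,25,50,75]).round(1),m.sum())
u=slice(210,300); 
m=(Z>100)&(abs(X)<12); m[:215]=False; m[300:]=False
for z0 in range(100,205,10):
    k=m&(Z>=z0)&(Z<z0+10)
    if k.sum()>5: print(z0,k.sum(),'Y',np.percentile(Y[k],[5,50,95]).round(1),'X',np.percentile(X[k],[2,98]).round(1))
E
```

```text
tcp plate -0.14 8.03 164.5
ridge Y [20.5 20.8 26.  30.8 31.7] X [-26.6  31.9] Z 45.73736541804493Traceback (most recent call last):
  File "<stdin>", line 4, in <module>
    return _quantile_unchecked(
        a, q, axis, out, overwrite_input, method, keepdims, weights)
    return _ureduce(a,
                    func=_quantile_ureduce_func,
    ...<5 lines>...
                    overwrite_input=overwrite_input,
                    method=method)
    r = func(a, **kwargs)
    result = _quantile(arr,
                       quantiles=q,
    ...<2 lines>...
                       out=out,
                       weights=wgt)
    slices_having_nans = np.isnan(arr[-1, ...])
                                  ~~~^^^^^^^^^
IndexError: index -1 is out of bounds for axis 0 with size 0
```

```bash

python3 -m handwheel '[{"wx":0,"wy":0,"wz":-0.004,"dx":1,"dy":-2,"dz":10,"grip":1},{"wx":0,"wy":0,"wz":0,"dx":0,"dy":0,"dz":20,"grip":1},{"wx":0,"wy":0,"wz":0,"dx":0,"dy":0,"dz":20,"grip":1},{"wx":0,"wy":0,"wz":0,"dx":0,"dy":0,"dz":6,"grip":1},{"wx":0,"wy":0,"wz":0,"dx":0,"dy":0,"dz":0,"grip":1},{"wx":0,"wy":0,"wz":0,"dx":0,"dy":0,"dz":0,"grip":1}]'
python3 -c "
from vb import *
to(548.3,75.5,62,-8.2)
run()
cap('scene','s11.png')"
```

```text
clock: 15.72
tool_pos: [0.5487, 0.0772, 0.1092]
eef_rot: [0.998, -0.07, -0.0, -0.0]
wrist_force: [0.5, -0.1, -0.8]
opening: 0.321
t 15.72 p [548.7  77.2 109.2] heading -8.02 tilt [-2.e-04  1.e-04 -1.e+00] F [ 0.5 -0.1 -0.8] T [-0.07 -0.05  0.03] op 0.321
tool shift mm [-0.2  1.7 47.2] wz 0.0031
tcp plate 1.63 12.2 109.9
```

```bash

python3 -m handwheel '[{"wx":0,"wy":0,"wz":0.003,"dx":0,"dy":1.8,"dz":0,"grip":1},{"wx":0,"wy":0,"wz":0,"dx":0,"dy":0,"dz":10,"grip":1},{"wx":0,"wy":0,"wz":0,"dx":0,"dy":0,"dz":12,"grip":1},{"wx":0,"wy":0,"wz":0,"dx":0,"dy":0,"dz":12,"grip":1},{"wx":0,"wy":0,"wz":0,"dx":0,"dy":0,"dz":6,"grip":1},{"wx":0,"wy":0,"wz":0,"dx":0,"dy":0,"dz":0,"grip":1},{"wx":0,"wy":0,"wz":0,"dx":0,"dy":0,"dz":0,"grip":1}]'
python3 -c "
from vb import *
to(548.3,75.5,62,-8.2)
run()
cap('scene','s12.png');cap('wrist','w12.png')"
```

```text
clock: 16.4
tool_pos: [0.5483, 0.0756, 0.0691]
eef_rot: [0.997, -0.071, -0.0, -0.0]
wrist_force: [0.1, -0.5, -2.9]
opening: 0.319
t 16.4 p [548.3  75.6  69.1] heading -8.15 tilt [-3.e-04  1.e-04 -1.e+00] F [ 0.1 -0.5 -2.9] T [-0.08 -0.14 -0.03] op 0.319
tool shift mm [0.1 0.1 7.1] wz 0.0008
tcp plate 1.3 10.42 69.6
```

View pics/w12.png

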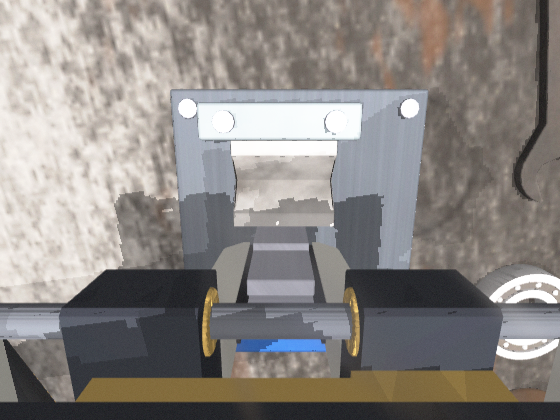

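```bash

python3 -m handwheel '[{"wx":0,"wy":0,"wz":0,"dx":0,"dy":0,"dz":3,"grip":1},{"wx":0,"wy":0,"wz":0,"dx":0,"dy":0,"dz":2.5,"grip":1},{"wx":0,"wy":0,"wz":0,"dx":0,"dy":0,"dz":0,"grip":1}]'
python3 -m handwheel '[{"wx":0,"wy":0,"wz":0,"dx":0,"dy":0,"dz":1,"grip":1},{"wx":0,"wy":0,"wz":0,"dx":0,"dy":0,"dz":0,"grip":1}]'
python3 -m handwheel '[{"wx":0,"wy":0,"wz":0,"dx":0,"dy":0,"dz":1,"grip":1},{"wx":0,"wy":0,"wz":0,"dx":0,"dy":0,"dz":0,"grip":1}]'

```

```text
clock: 16.8
tool_pos: [0.548, 0.0754, 0.0635]
eef_rot: [0.997, -0.071, -0.0, 0.0]
wrist_force: [-0.8, -0.7, -3.1]
opening: 0.322
clock: 16.97
tool_pos: [0.5482, 0.0756, 0.0626]
eef_rot: [0.997, -0.071, -0.0, -0.0]
wrist_force: [0.7, -0.6, -1.8]
opening: 0.318
clock: 17.13
tool_pos: [0.5484, 0.0756, 0.0621]
eef_rot: [0.997, -0.071, 0.0, -0.0]
wrist_force: [-0.4, -0.4, -0.7]
opening: 0.32
```

```bash

python3 -m handwheel '[{"wx":0,"wy":0,"wz":0,"dx":0,"dy":-0.7,"dz":0,"grip":1},{"wx":0,"wy":0,"wz":0,"dx":0,"dy":-0.7,"dz":0,"grip":1},{"wx":0,"wy":0,"wz":0,"dx":0,"dy":0,"dz":0,"grip":1}]'
python3 -m handwheel '[{"wx":0,"wy":0,"wz":0,"dx":0,"dy":-0.7,"dz":0,"grip":1},{"wx":0,"wy":0,"wz":0,"dx":0,"dy":0,"dz":0,"grip":1}]'
python3 -m handwheel '[{"wx":0,"wy":0,"wz":0,"dx":0,"dy":-0.7,"dz":0,"grip":1},{"wx":0,"wy":0,"wz":0,"dx":0,"dy":0,"dz":0,"grip":1}]'

```

```text
clock: 17.38
tool_pos: [0.5488, 0.0769, 0.062]
eef_rot: [0.997, -0.071, 0.0, 0.0]
wrist_force: [-0.2, -1.2, 1.4]
opening: 0.319
clock: 17.55
tool_pos: [0.5489, 0.0775, 0.0621]
eef_rot: [0.997, -0.071, 0.0, 0.0]
wrist_force: [0.6, -0.8, 2.5]
opening: 0.32
clock: 17.72
tool_pos: [0.5489, 0.0777, 0.062]
eef_rot: [0.997, -0.071, 0.0, 0.0]
wrist_force: [-0.5, -2.3, 2.5]
opening: 0.319
```

```bash

python3 -m handwheel '[{"wx":0,"wy":0,"wz":0,"dx":0,"dy":-0.7,"dz":0,"grip":1},{"wx":0,"wy":0,"wz":0,"dx":0,"dy":0,"dz":0,"grip":1}]'
python3 -c "
from vb import *
to(548.3,75.5,62,-8.2)
run()"
```

```text
clock: 17.88
tool_pos: [0.5489, 0.0778, 0.062]
eef_rot: [0.997, -0.071, 0.0, 0.001]
wrist_force: [-1.0, -3.4, 4.8]
opening: 0.318
t 17.88 p [548.9  77.8  62. ] heading -8.2 tilt [ 1.0e-04 -1.7e-03 -1.0e+00] F [-1.  -3.4  4.8] T [-0.99  0.15  0.03] op 0.318
tool shift mm [-0.3  2.4  0. ] wz 0.0
tcp plate 1.23 12.54 62.0
```

```bash

python3 -m handwheel '[{"wx":0,"wy":0,"wz":0,"dx":0,"dy":0.7,"dz":-0.5,"grip":1},{"wx":0,"wy":0,"wz":0,"dx":0,"dy":0,"dz":0,"grip":0.65},{"wx":0,"wy":0,"wz":0,"dx":0,"dy":0,"dz":0,"grip":0.5},{"wx":0,"wy":0,"wz":0,"dx":0,"dy":0,"dz":0,"grip":0.45},{"wx":0,"wy":0,"wz":0,"dx":0,"dy":0,"dz":0,"grip":0.45},{"wx":0,"wy":0,"wz":0,"dx":0,"dy":0,"dz":-10,"grip":0.45},{"wx":0,"wy":0,"wz":0,"dx":0,"dy":0,"dz":-20,"grip":0.45},{"wx":0,"wy":0,"wz":0,"dx":0,"dy":0,"dz":-30,"grip":0.45},{"wx":0,"wy":0,"wz":0,"dx":0,"dy":0,"dz":-35,"grip":0.45},{"wx":0,"wy":0,"wz":0,"dx":0,"dy":0,"dz":-20,"grip":0.45}]'
python3 -c "
from vb import *
to(521.1,-219.5,160,-14.1)
cap('scene','s13.png');cap('wrist','w13.png')"
```

```text
clock: 18.77
tool_pos: [0.55, 0.0795, 0.1814]
eef_rot: [0.997, -0.071, 0.002, -0.001]
wrist_force: [1.1, 0.8, 0.1]
opening: 0.55
t 18.77 p [550.   79.5 181.4] heading -8.12 tilt [ 0.0051  0.0019 -1.    ] F [1.1 0.8 0.1] T [-0.06 -0.12 -0.04] op 0.55
tool shift mm [ 13.5 300.1  20.6] wz 0.1044
```

View pics/s13.png

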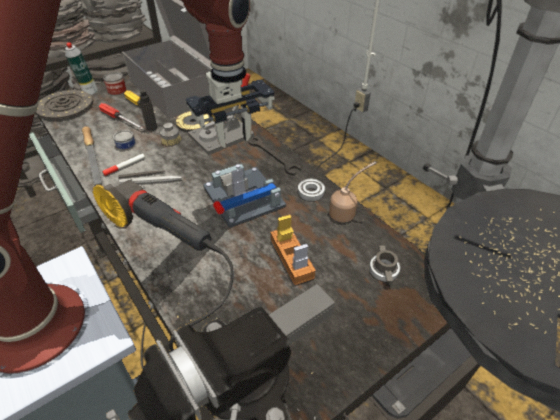

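View pics/w13.png

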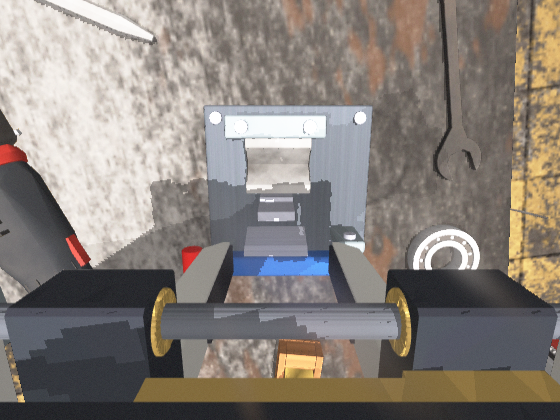

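```bash

python3 -m handwheel '[{"wx":0,"wy":0,"wz":0,"dx":1.5,"dy":25,"dz":0,"grip":0.45},{"wx":0,"wy":0,"wz":0,"dx":1.5,"dy":38,"dz":0,"grip":0.45},{"wx":0,"wy":0,"wz":0,"dx":1.5,"dy":38,"dz":0,"grip":0.45},{"wx":0,"wy":0,"wz":0,"dx":1.5,"dy":38,"dz":0,"grip":0.45},{"wx":0,"wy":0,"wz":0,"dx":1.5,"dy":38,"dz":0,"grip":0.45},{"wx":0,"wy":0,"wz":0,"dx":1.5,"dy":38,"dz":0,"grip":0.45},{"wx":0,"wy":0,"wz":0,"dx":1.5,"dy":38,"dz":0,"grip":0.45},{"wx":0,"wy":0,"wz":0,"dx":1.5,"dy":30,"dz":0,"grip":0.45},{"wx":0,"wy":0,"wz":0,"dx":1.5,"dy":17,"dz":0,"grip":0.45},{"wx":0,"wy":0,"wz":0.104,"dx":0,"dy":0,"dz":0,"grip":0.45}]'
python3 -m handwheel '[{"wx":0,"wy":0,"wz":0,"dx":0,"dy":0,"dz":20,"grip":0.45},{"wx":0,"wy":0,"wz":0,"dx":0,"dy":0,"dz":20,"grip":0.45},{"wx":0,"wy":0,"wz":0,"dx":0,"dy":0,"dz":15,"grip":0.45},{"wx":0,"wy":0,"wz":0,"dx":0,"dy":0,"dz":0,"grip":0.45},{"wx":0,"wy":0,"wz":0,"dx":0,"dy":0,"dz":0,"grip":0.45},{"wx":0,"wy":0,"wz":0,"dx":0,"dy":0,"dz":0,"grip":0.45}]'
python3 -c "
from vb import *
to(521.1,-219.5,57,-14.1)"
```

```text
clock: 19.7
tool_pos: [0.5172, -0.227, 0.1758]
eef_rot: [0.992, -0.128, -0.001, 0.001]
wrist_force: [-0.1, -0.3, 0.2]
opening: 0.548
clock: 20.2
tool_pos: [0.52, -0.2204, 0.1228]
eef_rot: [0.992, -0.123, 0.0, -0.0]
wrist_force: [0.7, 0.1, -0.1]
opening: 0.55
t 20.2 p [ 520.  -220.4  122.8] heading -14.09 tilt [ 8.e-04  1.e-04 -1.e+00] F [ 0.7  0.1 -0.1] T [-0.03 -0.04 -0.01] op 0.55
tool shift mm [ 0.9 -1.1 65.8] wz 0.0002
```

```bash

python3 -m handwheel '[{"wx":0,"wy":0,"wz":0,"dx":0.9,"dy":-1,"dz":15,"grip":0.45},{"wx":0,"wy":0,"wz":0,"dx":0,"dy":0,"dz":20,"grip":0.45},{"wx":0,"wy":0,"wz":0,"dx":0,"dy":0,"dz":20,"grip":0.45},{"wx":0,"wy":0,"wz":0,"dx":0,"dy":0,"dz":10.8,"grip":0.45},{"wx":0,"wy":0,"wz":0,"dx":0,"dy":0,"dz":0,"grip":0.45},{"wx":0,"wy":0,"wz":0,"dx":0,"dy":0,"dz":0,"grip":0.6},{"wx":0,"wy":0,"wz":0,"dx":0,"dy":0,"dz":0,"grip":1},{"wx":0,"wy":0,"wz":0,"dx":0,"dy":0,"dz":0,"grip":1},{"wx":0,"wy":0,"wz":0,"dx":0,"dy":0,"dz":0,"grip":1},{"wx":0,"wy":0,"wz":0,"dx":0,"dy":0,"dz":0,"grip":1}]'
python3 -c "
from vb import *
to(521.1,-219.5,57,-14.1)"
```

```text
clock: 21.03
tool_pos: [0.5215, -0.2201, 0.0576]
eef_rot: [0.992, -0.123, 0.001, 0.0]
wrist_force: [0.3, -0.9, 3.5]
opening: 0.32
t 21.03 p [ 521.5 -220.1   57.6] heading -14.12 tilt [ 2.3e-03 -8.0e-04 -1.0e+00] F [ 0.3 -0.9  3.5] T [-0.03 -0.03 -0.02] op 0.32
tool shift mm [-0.5 -0.5  0.6] wz -0.0003
```

```bash

python3 -m handwheel '[{"wx":0,"wy":0,"wz":0,"dx":0,"dy":0,"dz":-10,"grip":1},{"wx":0,"wy":0,"wz":0,"dx":0,"dy":0,"dz":-20,"grip":1},{"wx":0,"wy":0,"wz":0,"dx":0,"dy":0,"dz":-28,"grip":1},{"wx":0,"wy":0,"wz":0,"dx":0,"dy":0,"dz":-28,"grip":1},{"wx":0,"wy":0,"wz":0,"dx":0,"dy":0,"dz":-20,"grip":1},{"wx":0,"wy":0,"wz":0,"dx":0,"dy":0,"dz":-9,"grip":1},{"wx":0,"wy":0,"wz":0,"dx":0,"dy":0,"dz":0,"grip":1}]'
python3 -c "
from h import *
to(546.2,59.5,165,-14.1)"
```

```text
clock: 21.62
tool_pos: [0.5217, -0.2201, 0.1738]
eef_rot: [0.992, -0.123, 0.002, 0.001]
wrist_force: [0.3, 0.8, -3.2]
opening: 0.319
t 21.62 p [ 521.7 -220.1  173.8] heading -14.11 tilt [ 0.0041 -0.0016 -1.    ] F [ 0.3  0.8 -3.2] T [-0.05 -0.08 -0.01] op 0.319
tool shift mm [ -44.4 -277.1    8.5] wz -0.0003
```

```bash

python3 -m handwheel '[{"wx":0,"wy":0,"wz":0,"dx":-3,"dy":-18,"dz":0,"grip":1},{"wx":0,"wy":0,"wz":0,"dx":-6,"dy":-36,"dz":0,"grip":1},{"wx":0,"wy":0,"wz":0,"dx":-6,"dy":-36,"dz":0,"grip":1},{"wx":0,"wy":0,"wz":0,"dx":-6,"dy":-36,"dz":0,"grip":1},{"wx":0,"wy":0,"wz":0,"dx":-6,"dy":-36,"dz":0,"grip":1},{"wx":0,"wy":0,"wz":0,"dx":-6,"dy":-36,"dz":0,"grip":1},{"wx":0,"wy":0,"wz":0,"dx":-5,"dy":-36,"dz":0,"grip":1},{"wx":0,"wy":0,"wz":0,"dx":-4,"dy":-26,"dz":0,"grip":1},{"wx":0,"wy":0,"wz":0,"dx":-2.4,"dy":-17,"dz":0,"grip":1},{"wx":0,"wy":0,"wz":-0.103,"dx":0,"dy":0,"dz":0,"grip":1}]'
python3 -m handwheel '[{"wx":0,"wy":0,"wz":0,"dx":0,"dy":0,"dz":0,"grip":1},{"wx":0,"wy":0,"wz":0,"dx":0,"dy":0,"dz":0,"grip":1},{"wx":0,"wy":0,"wz":0,"dx":0,"dy":0,"dz":0,"grip":1},{"wx":0,"wy":0,"wz":0,"dx":0,"dy":0,"dz":0,"grip":1}]'
python3 -c "
from vb import *
to(546.2,59.5,82,-8.2)
c,X,Y,Z=run()
cap('wrist','w14.png')
m=(Z>58)&(Z<66)&(Y>0)&(Y<25)&(abs(X)<20); print('sh',m.sum(),np.percentile(Y[m],[2,98]) if m.sum() else 0)
m=(Z>90)&(Z<100)&(Y>0)&(Y<30)&(abs(X)<30); print('top',m.sum(),np.percentile(Y[m],[2,50,98]),np.percentile(X[m],[2,98]),np.median(Z[m]))
"
```

```text
clock: 22.45
tool_pos: [0.5437, 0.0664, 0.1701]
eef_rot: [0.998, -0.066, -0.001, -0.002]
wrist_force: [-1.6, 0.4, -1.5]
opening: 0.323
clock: 22.78
tool_pos: [0.5447, 0.0582, 0.1709]
eef_rot: [0.997, -0.073, -0.001, 0.0]
wrist_force: [-0.5, -0.4, -2.5]
opening: 0.32
t 22.78 p [544.7  58.2 170.9] heading -8.41 tilt [-1.3e-03 -8.0e-04 -1.0e+00] F [-0.5 -0.4 -2.5] T [-0.13 -0.1  -0.02] op 0.32
tool shift mm [ 1.4 -1.6 88.9] wz -0.0036
tcp plate 0.04 -7.23 171.1
sh 232 [16.07241496 20.38207393]
top 471 [ 9.00053794 12.97559748 16.37541705] [-13.57205376  14.90974431] 95.85837950134554
```

View pics/w14.png

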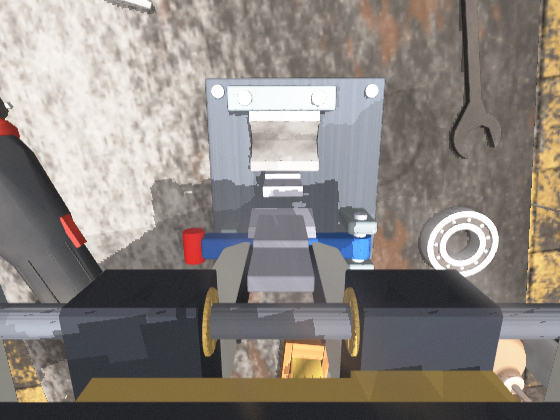

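```bash

python3 -m handwheel '[{"wx":0,"wy":0,"wz":-0.003,"dx":1.2,"dy":-1,"dz":10,"grip":1},{"wx":0,"wy":0,"wz":0,"dx":0,"dy":0,"dz":20,"grip":1},{"wx":0,"wy":0,"wz":0,"dx":0,"dy":0,"dz":20,"grip":1},{"wx":0,"wy":0,"wz":0,"dx":0,"dy":0,"dz":8,"grip":1},{"wx":0,"wy":0,"wz":0,"dx":0,"dy":0,"dz":0,"grip":1},{"wx":0,"wy":0,"wz":0,"dx":0,"dy":0,"dz":0,"grip":1},{"wx":0,"wy":0,"wz":0,"dx":0,"dy":0,"dz":0,"grip":1}]'
python3 -c "
from vb import *
to(546.2,59.5,63.6,-8.2)
run()"
```

```text
clock: 23.47
tool_pos: [0.5473, 0.0608, 0.1143]
eef_rot: [0.998, -0.07, 0.001, -0.0]
wrist_force: [0.0, -0.1, -2.6]
opening: 0.319
t 23.47 p [547.3  60.8 114.3] heading -8.05 tilt [ 1.9e-03  6.0e-04 -1.0e+00] F [ 0.  -0.1 -2.6] T [ 0.   -0.1  -0.02] op 0.319
tool shift mm [-1.   1.5 50.7] wz 0.0027
tcp plate 2.17 -4.56 114.6
```

```bash

python3 -m handwheel '[{"wx":0,"wy":0,"wz":0.002,"dx":-0.8,"dy":1.7,"dz":0,"grip":1},{"wx":0,"wy":0,"wz":0,"dx":0,"dy":0,"dz":10,"grip":1},{"wx":0,"wy":0,"wz":0,"dx":0,"dy":0,"dz":14,"grip":1},{"wx":0,"wy":0,"wz":0,"dx":0,"dy":0,"dz":14,"grip":1},{"wx":0,"wy":0,"wz":0,"dx":0,"dy":0,"dz":6,"grip":1},{"wx":0,"wy":0,"wz":0,"dx":0,"dy":0,"dz":0,"grip":1},{"wx":0,"wy":0,"wz":0,"dx":0,"dy":0,"dz":0,"grip":1},{"wx":0,"wy":0,"wz":0,"dx":0,"dy":0,"dz":0,"grip":1}]'
python3 -c "
from vb import *
to(546.2,59.5,63.6,-8.2)
run()
cap('wrist','w15.png')"
```

```text
clock: 24.18
tool_pos: [0.546, 0.0591, 0.0701]
eef_rot: [0.997, -0.071, 0.001, -0.0]
wrist_force: [0.4, 0.1, -1.6]
opening: 0.316
t 24.18 p [546.   59.1  70.1] heading -8.15 tilt [ 1.4e-03  4.0e-04 -1.0e+00] F [ 0.4  0.1 -1.6] T [-0.04 -0.07  0.01] op 0.316
tool shift mm [ 0.1 -0.4  6.5] wz 0.0009
tcp plate 1.09 -6.4 70.2
```

View pics/w15.png

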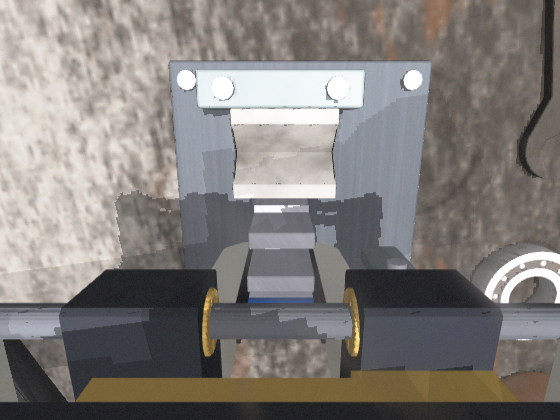

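Aligned behind the first plate; set it down and slide it up to contact.

```bash

python3 -m handwheel '[{"wx":0,"wy":0,"wz":0,"dx":0,"dy":0,"dz":3,"grip":1},{"wx":0,"wy":0,"wz":0,"dx":0,"dy":0,"dz":2.5,"grip":1},{"wx":0,"wy":0,"wz":0,"dx":0,"dy":0,"dz":1,"grip":1},{"wx":0,"wy":0,"wz":0,"dx":0,"dy":0,"dz":0,"grip":1}]'
python3 -m handwheel '[{"wx":0,"wy":0,"wz":0,"dx":0,"dy":-0.8,"dz":0.5,"grip":1},{"wx":0,"wy":0,"wz":0,"dx":0,"dy":-0.8,"dz":0,"grip":1},{"wx":0,"wy":0,"wz":0,"dx":0,"dy":0,"dz":0,"grip":1}]'
python3 -m handwheel '[{"wx":0,"wy":0,"wz":0,"dx":0,"dy":-0.8,"dz":0,"grip":1},{"wx":0,"wy":0,"wz":0,"dx":0,"dy":0,"dz":0,"grip":1}]'
python3 -m handwheel '[{"wx":0,"wy":0,"wz":0,"dx":0,"dy":-0.8,"dz":0,"grip":1},{"wx":0,"wy":0,"wz":0,"dx":0,"dy":0,"dz":0,"grip":1}]'

```

```text
clock: 24.62
tool_pos: [0.5456, 0.059, 0.0636]
eef_rot: [0.997, -0.071, 0.0, 0.0]
wrist_force: [-0.5, -0.6, 3.2]
opening: 0.32
clock: 24.87
tool_pos: [0.5457, 0.0593, 0.0636]
eef_rot: [0.997, -0.071, 0.0, 0.001]
wrist_force: [-3.0, -2.4, 7.0]
opening: 0.32
clock: 25.03
tool_pos: [0.5461, 0.06, 0.0636]
eef_rot: [0.997, -0.071, 0.0, 0.001]
wrist_force: [-1.7, -2.8, 7.1]
opening: 0.324
clock: 25.2
tool_pos: [0.5464, 0.0608, 0.0636]
eef_rot: [0.997, -0.071, 0.001, 0.001]
wrist_force: [-1.8, -2.1, 5.9]
opening: 0.317
```

```bash

python3 -m handwheel '[{"wx":0,"wy":0,"wz":0,"dx":0,"dy":-0.6,"dz":-0.5,"grip":1},{"wx":0,"wy":0,"wz":0,"dx":0,"dy":0,"dz":0,"grip":1}]'
python3 -m handwheel '[{"wx":0,"wy":0,"wz":0,"dx":0,"dy":-0.6,"dz":0,"grip":1},{"wx":0,"wy":0,"wz":0,"dx":0,"dy":0,"dz":0,"grip":1}]'
python3 -m handwheel '[{"wx":0,"wy":0,"wz":0,"dx":0,"dy":-0.6,"dz":0,"grip":1},{"wx":0,"wy":0,"wz":0,"dx":0,"dy":0,"dz":0,"grip":1}]'

```

```text
clock: 25.37
tool_pos: [0.5465, 0.061, 0.0636]
eef_rot: [0.997, -0.072, 0.001, 0.001]
wrist_force: [-0.6, -3.6, 5.9]
opening: 0.317
clock: 25.53
tool_pos: [0.5465, 0.061, 0.0636]
eef_rot: [0.997, -0.072, 0.0, 0.002]
wrist_force: [-1.9, -5.2, 5.5]
opening: 0.318
clock: 25.7
tool_pos: [0.5465, 0.0611, 0.0636]
eef_rot: [0.997, -0.072, 0.0, 0.002]
wrist_force: [-1.5, -5.3, 6.7]
opening: 0.324
```

```bash

python3 -m handwheel '[{"wx":0,"wy":0,"wz":0,"dx":0,"dy":1.2,"dz":-0.8,"grip":1},{"wx":0,"wy":0,"wz":0,"dx":0,"dy":0,"dz":0,"grip":0.65},{"wx":0,"wy":0,"wz":0,"dx":0,"dy":0,"dz":0,"grip":0.5},{"wx":0,"wy":0,"wz":0,"dx":0,"dy":0,"dz":0,"grip":0.45},{"wx":0,"wy":0,"wz":0,"dx":0,"dy":0,"dz":0,"grip":0.45},{"wx":0,"wy":0,"wz":0,"dx":0,"dy":0,"dz":-10,"grip":0.45},{"wx":0,"wy":0,"wz":0,"dx":0,"dy":0,"dz":-20,"grip":0.45},{"wx":0,"wy":0,"wz":0,"dx":0,"dy":0,"dz":-30,"grip":0.45},{"wx":0,"wy":0,"wz":0,"dx":0,"dy":0,"dz":-35,"grip":0.45},{"wx":0,"wy":0,"wz":0,"dx":0,"dy":0,"dz":-20,"grip":0.45}]'
python3 -m handwheel '[{"wx":0,"wy":0,"wz":0,"dx":0,"dy":30,"dz":0,"grip":0.45},{"wx":0,"wy":0,"wz":0,"dx":0,"dy":20,"dz":0,"grip":0.45},{"wx":0,"wy":0,"wz":0,"dx":0,"dy":0,"dz":0,"grip":0.45},{"wx":0,"wy":0,"wz":0,"dx":0,"dy":0,"dz":0,"grip":0.45}]'
python3 -c "
from vb import *
to(543.5,-131.6,140,-14.1)
c,X,Y,Z=run()
cap('wrist','w16.png')
v=np.zeros(Z.shape,bool); v[:260]=True
m=v&(Z>90)&(Z<100)&(Y>-20)&(Y<30)&(abs(X)<30)
n,l,st,_=cv2.connectedComponentsWithStats(m.astype(np.uint8))
for k in range(1,n):
    if st[k,4]>30: print(st[k],'Y',np.percentile(Y[l==k],[2,50,98]).round(1),'X',np.percentile(X[l==k],[2,98]).round(1),np.median(Z[l==k]))
m=v&(Z>43)&(Z<48.5)&(Y>5)&(Y<45)&(abs(X)<40); print('ridge Y',np.percentile(Y[m],[1,5,50,95,99]).round(1),'X',np.percentile(X[m],[1,99]).round(1))
"
```

```text
clock: 26.53
tool_pos: [0.5473, 0.0638, 0.1828]
eef_rot: [0.997, -0.071, 0.002, -0.001]
wrist_force: [1.1, 1.0, 1.0]
opening: 0.551
clock: 26.87
tool_pos: [0.5388, 0.0121, 0.1794]
eef_rot: [0.997, -0.072, 0.0, 0.0]
wrist_force: [-0.5, 0.3, -0.2]
opening: 0.552
t 26.87 p [538.8  12.1 179.4] heading -8.3 tilt [ 7.e-04 -1.e-04 -1.e+00] F [-0.5  0.3 -0.2] T [-0.   -0.08  0.02] op 0.552
tool shift mm [ 25.4 141.6  39.5] wz 0.1012
tcp plate 0.43 -52.28 179.3
[261 120  42  12 491] Y [ 8.4 12.6 16.2] X [-13.5  14.9] 95.9026172335369
[261 142  41  12 463] Y [-7.4 -3.7  0.2] X [-14.2  14.5] 95.90122838318013
ridge Y [20.9 20.9 25.8 30.8 31.7] X [-26.8  32.2]
```

View pics/w16.png

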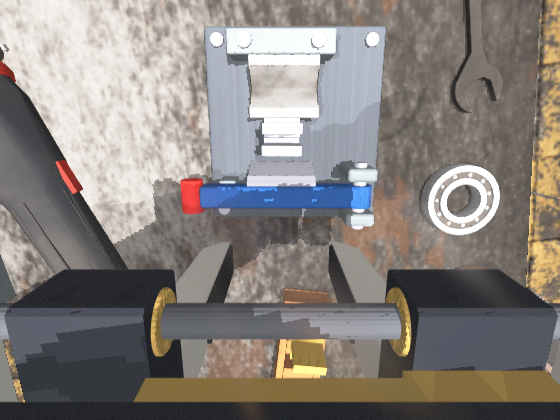

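```bash

python3 -m handwheel '[{"wx":0,"wy":0,"wz":0,"dx":5,"dy":20,"dz":0,"grip":0.45},{"wx":0,"wy":0,"wz":0,"dx":5,"dy":35,"dz":0,"grip":0.45},{"wx":0,"wy":0,"wz":0,"dx":5,"dy":35,"dz":0,"grip":0.45},{"wx":0,"wy":0,"wz":0,"dx":5,"dy":32,"dz":0,"grip":0.45},{"wx":0,"wy":0,"wz":0,"dx":5.4,"dy":20,"dz":10,"grip":0.45},{"wx":0,"wy":0,"wz":0.101,"dx":0,"dy":0,"dz":20,"grip":0.45},{"wx":0,"wy":0,"wz":0,"dx":0,"dy":0,"dz":15,"grip":0.45},{"wx":0,"wy":0,"wz":0,"dx":0,"dy":0,"dz":0,"grip":0.45},{"wx":0,"wy":0,"wz":0,"dx":0,"dy":0,"dz":0,"grip":0.45},{"wx":0,"wy":0,"wz":0,"dx":0,"dy":0,"dz":0,"grip":0.45}]'
python3 -c "
from vb import *
to(543.3,-131.9,66,-14.1)"
```

```text
clock: 27.8
tool_pos: [0.5448, -0.1295, 0.1346]
eef_rot: [0.993, -0.12, 0.001, -0.0]
wrist_force: [0.5, -0.7, -0.1]
opening: 0.547
t 27.8 p [ 544.8 -129.5  134.6] heading -13.79 tilt [ 1.6e-03  8.0e-04 -1.0e+00] F [ 0.5 -0.7 -0.1] T [-0.07 -0.12  0.04] op 0.547
tool shift mm [-1.   2.8 68.6] wz 0.0054
```

```bash

python3 -m handwheel '[{"wx":0,"wy":0,"wz":0.005,"dx":-1,"dy":2.4,"dz":15,"grip":0.45},{"wx":0,"wy":0,"wz":0,"dx":0,"dy":0,"dz":10,"grip":0.45},{"wx":0,"wy":0,"wz":0,"dx":0,"dy":0,"dz":0,"grip":0.45},{"wx":0,"wy":0,"wz":0,"dx":0,"dy":0,"dz":0,"grip":0.45},{"wx":0,"wy":0,"wz":0,"dx":0,"dy":0,"dz":0,"grip":0.45}]'
python3 -c "
from vb import *
to(543.3,-131.9,66,-14.1)"
```

```text
clock: 28.22
tool_pos: [0.5429, -0.1328, 0.1094]
eef_rot: [0.992, -0.124, 0.001, -0.0]
wrist_force: [0.0, 0.0, 0.9]
opening: 0.553
t 28.22 p [ 542.9 -132.8  109.4] heading -14.19 tilt [ 1.2e-03  1.0e-04 -1.0e+00] F [0.  0.  0.9] T [-0.06 -0.04 -0.01] op 0.553
tool shift mm [ 0.1 -0.9 43.4] wz -0.0016
```

```bash

python3 -m handwheel '[{"wx":0,"wy":0,"wz":-0.001,"dx":0,"dy":-0.7,"dz":15,"grip":0.45},{"wx":0,"wy":0,"wz":0,"dx":0,"dy":0,"dz":18,"grip":0.45},{"wx":0,"wy":0,"wz":0,"dx":0,"dy":0,"dz":10,"grip":0.45},{"wx":0,"wy":0,"wz":0,"dx":0,"dy":0,"dz":0,"grip":0.45},{"wx":0,"wy":0,"wz":0,"dx":0,"dy":0,"dz":0,"grip":0.5},{"wx":0,"wy":0,"wz":0,"dx":0,"dy":0,"dz":0,"grip":1},{"wx":0,"wy":0,"wz":0,"dx":0,"dy":0,"dz":0,"grip":1},{"wx":0,"wy":0,"wz":0,"dx":0,"dy":0,"dz":0,"grip":1},{"wx":0,"wy":0,"wz":0,"dx":0,"dy":0,"dz":0,"grip":1},{"wx":0,"wy":0,"wz":0,"dx":0,"dy":0,"dz":0,"grip":1}]'
python3 -c "
from vb import *
to(543.3,-131.9,66,-14.1)"
```

```text
clock: 29.05
tool_pos: [0.5431, -0.1325, 0.0666]
eef_rot: [0.992, -0.123, 0.001, 0.0]
wrist_force: [0.6, -0.3, 2.3]
opening: 0.32
t 29.05 p [ 543.1 -132.5   66.6] heading -14.17 tilt [ 1.6e-03 -3.0e-04 -1.0e+00] F [ 0.6 -0.3  2.3] T [-0.03 -0.07 -0.01] op 0.32
tool shift mm [ 0.  -0.6  0.6] wz -0.0012
```

```bash

python3 -m handwheel '[{"wx":0,"wy":0,"wz":0,"dx":0,"dy":0,"dz":-10,"grip":1},{"wx":0,"wy":0,"wz":0,"dx":0,"dy":0,"dz":-20,"grip":1},{"wx":0,"wy":0,"wz":0,"dx":0,"dy":0,"dz":-25,"grip":1},{"wx":0,"wy":0,"wz":0,"dx":0,"dy":0,"dz":-20,"grip":1},{"wx":0,"wy":0,"wz":0,"dx":0,"dy":0,"dz":-10,"grip":1},{"wx":0,"wy":0,"wz":0,"dx":0,"dy":0,"dz":0,"grip":1}]'
python3 -c "
from h import *
to(543.7,43.2,150,-14.1)"
```

```text
clock: 29.55
tool_pos: [0.5437, -0.1325, 0.1531]
eef_rot: [0.992, -0.123, 0.002, 0.0]
wrist_force: [0.4, -0.0, -2.7]
opening: 0.321
t 29.55 p [ 543.7 -132.5  153.1] heading -14.18 tilt [ 4.4e-03 -9.0e-04 -1.0e+00] F [ 0.4 -0.  -2.7] T [-0.06 -0.07 -0.04] op 0.321
tool shift mm [ -43.1 -170.4    3. ] wz -0.0013
```

```bash

python3 -m handwheel '[{"wx":0,"wy":0,"wz":0,"dx":-5,"dy":-18,"dz":0,"grip":1},{"wx":0,"wy":0,"wz":0,"dx":-9,"dy":-32,"dz":0,"grip":1},{"wx":0,"wy":0,"wz":0,"dx":-9,"dy":-32,"dz":0,"grip":1},{"wx":0,"wy":0,"wz":0,"dx":-9,"dy":-30,"dz":0,"grip":1},{"wx":0,"wy":0,"wz":0,"dx":-7,"dy":-25,"dz":0,"grip":1},{"wx":0,"wy":0,"wz":-0.103,"dx":-4,"dy":-14,"dz":0,"grip":1},{"wx":0,"wy":0,"wz":0,"dx":0,"dy":-5,"dz":0,"grip":1},{"wx":0,"wy":0,"wz":0,"dx":0,"dy":0,"dz":0,"grip":1},{"wx":0,"wy":0,"wz":0,"dx":0,"dy":0,"dz":0,"grip":1},{"wx":0,"wy":0,"wz":0,"dx":0,"dy":0,"dz":0,"grip":1}]'
python3 -c "
from vb import *
to(543.7,43.2,150,-8.2)
run()
cap('wrist','w17.png')"
```

```text
clock: 30.38
tool_pos: [0.5382, 0.027, 0.1501]
eef_rot: [0.997, -0.074, -0.001, 0.001]
wrist_force: [0.5, 0.2, -2.8]
opening: 0.317
t 30.38 p [538.2  27.  150.1] heading -8.53 tilt [-0.0014 -0.0017 -1.    ] F [ 0.5  0.2 -2.8] T [-0.05 -0.09 -0.02] op 0.317
tool shift mm [  3.  -16.8   0.1] wz -0.0057
tcp plate -1.97 -39.19 150.3
```

View pics/w17.png

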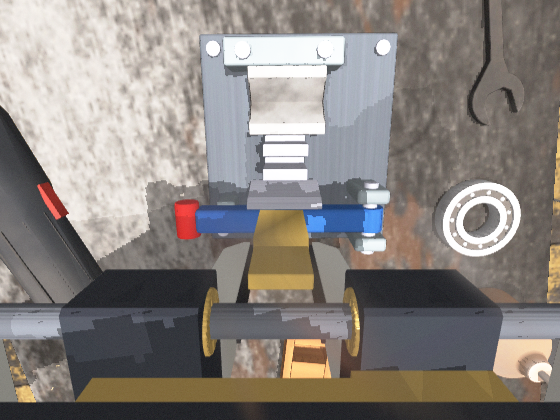

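```bash

python3 -m handwheel '[{"wx":0,"wy":0,"wz":-0.005,"dx":1.5,"dy":-8,"dz":0,"grip":1},{"wx":0,"wy":0,"wz":0,"dx":1.2,"dy":-8,"dz":0,"grip":1},{"wx":0,"wy":0,"wz":0,"dx":0,"dy":0,"dz":0,"grip":1},{"wx":0,"wy":0,"wz":0,"dx":0,"dy":0,"dz":0,"grip":1},{"wx":0,"wy":0,"wz":0,"dx":0,"dy":0,"dz":0,"grip":1}]'
python3 -c "
from vb import *
to(543.7,43.2,120,-8.2)
run()"
```

```text
clock: 30.9
tool_pos: [0.5433, 0.0451, 0.1508]
eef_rot: [0.998, -0.069, -0.0, 0.0]
wrist_force: [0.3, -0.6, -2.3]
opening: 0.319
t 30.9 p [543.3  45.1 150.8] heading -7.95 tilt [-2.e-04 -2.e-04 -1.e+00] F [ 0.3 -0.6 -2.3] T [-0.06 -0.04 -0.02] op 0.319
tool shift mm [ 0.6  1.8 30.8] wz 0.0043
tcp plate 0.36 -20.98 150.7
```

```bash

python3 -m handwheel '[{"wx":0,"wy":0,"wz":0.003,"dx":0.5,"dy":1.4,"dz":8,"grip":1},{"wx":0,"wy":0,"wz":0,"dx":0,"dy":0,"dz":10,"grip":1},{"wx":0,"wy":0,"wz":0,"dx":0,"dy":0,"dz":8,"grip":1},{"wx":0,"wy":0,"wz":0,"dx":0,"dy":0,"dz":0,"grip":1},{"wx":0,"wy":0,"wz":0,"dx":0,"dy":0,"dz":0,"grip":1},{"wx":0,"wy":0,"wz":0,"dx":0,"dy":0,"dz":0,"grip":1}]'
python3 -c "
from vb import *
to(543.7,43.2,100,-8.2)
run()
cap('wrist','w18.png')"
```

```text
clock: 31.45
tool_pos: [0.5437, 0.0436, 0.1246]
eef_rot: [0.997, -0.071, -0.0, -0.0]
wrist_force: [0.4, 0.7, -2.8]
opening: 0.319
t 31.45 p [543.7  43.6 124.6] heading -8.14 tilt [-2.e-04  3.e-04 -1.e+00] F [ 0.4  0.7 -2.8] T [ 0.01 -0.09 -0.01] op 0.319
tool shift mm [ 0.   0.4 24.6] wz 0.001
tcp plate 1.21 -22.04 124.9
```

View pics/w18.png

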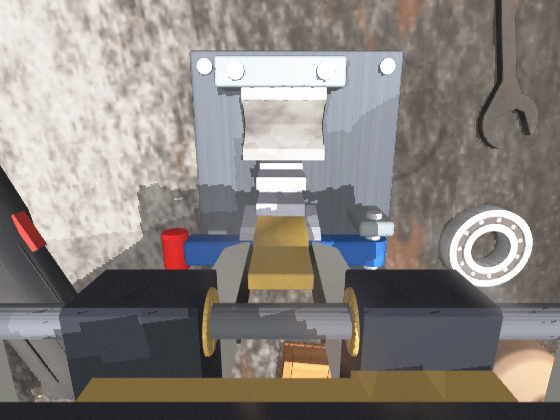

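```bash

python3 -m handwheel '[{"wx":0,"wy":0,"wz":0.001,"dx":0,"dy":0.6,"dz":0,"grip":1},{"wx":0,"wy":0,"wz":0,"dx":0,"dy":0,"dz":6,"grip":1},{"wx":0,"wy":0,"wz":0,"dx":0,"dy":0,"dz":8,"grip":1},{"wx":0,"wy":0,"wz":0,"dx":0,"dy":0,"dz":6,"grip":1},{"wx":0,"wy":0,"wz":0,"dx":0,"dy":0,"dz":2,"grip":1},{"wx":0,"wy":0,"wz":0,"dx":0,"dy":0,"dz":0,"grip":1},{"wx":0,"wy":0,"wz":0,"dx":0,"dy":0,"dz":0,"grip":1}]'
python3 -c "
from vb import *
to(543.7,43.2,100,-8.2)
c,X,Y,Z=run()
cap('wrist','w19.png')
v=np.zeros(Z.shape,bool); v[:260]=True
m=v&(Z>90)&(Z<100)&(Y>-13)&(Y<30)&(abs(X)<30)
n,l,st,_=cv2.connectedComponentsWithStats(m.astype(np.uint8))
for k in range(1,n):
    if st[k,4]>30: print(st[k],'Y',np.percentile(Y[l==k],[2,50,98]).round(1),'X',np.percentile(X[l==k],[2,98]).round(1),np.median(Z[l==k]))
"
```

```text
clock: 32.13
tool_pos: [0.5435, 0.043, 0.1025]
eef_rot: [0.997, -0.072, -0.0, -0.0]
wrist_force: [-0.2, -0.2, -1.7]
opening: 0.318
t 32.13 p [543.5  43.  102.5] heading -8.2 tilt [-5.e-04  2.e-04 -1.e+00] F [-0.2 -0.2 -1.7] T [-0.04 -0.04 -0.04] op 0.318
tool shift mm [ 0.2 -0.3  2.5] wz -0.0
tcp plate 1.06 -22.67 102.8
[253 181  58  16 896] Y [ 8.8 13.  16.3] X [-13.4  14.7] 95.87549483244278
[253 209  56  17 913] Y [-7.3 -2.8  0.4] X [-14.1  14.4] 95.85454738252669
```

View pics/w19.png

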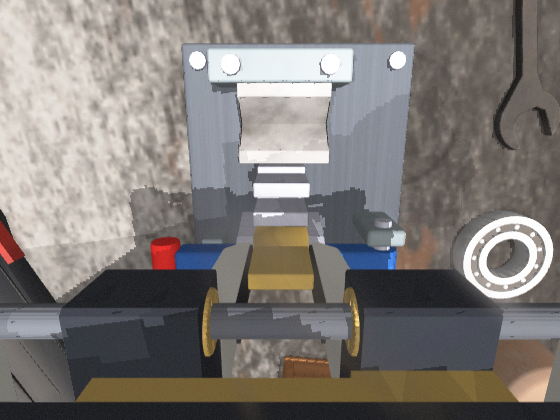

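```bash

python3 -m handwheel '[{"wx":0,"wy":0,"wz":0,"dx":0,"dy":0,"dz":3,"grip":1},{"wx":0,"wy":0,"wz":0,"dx":0,"dy":0,"dz":3,"grip":1},{"wx":0,"wy":0,"wz":0,"dx":0,"dy":0,"dz":0,"grip":1}]'
python3 -m handwheel '[{"wx":0,"wy":0,"wz":0,"dx":0,"dy":0,"dz":2,"grip":1},{"wx":0,"wy":0,"wz":0,"dx":0,"dy":0,"dz":1,"grip":1},{"wx":0,"wy":0,"wz":0,"dx":0,"dy":0,"dz":0,"grip":1}]'
python3 -m handwheel '[{"wx":0,"wy":0,"wz":0,"dx":0,"dy":0,"dz":2,"grip":1},{"wx":0,"wy":0,"wz":0,"dx":0,"dy":0,"dz":1,"grip":1},{"wx":0,"wy":0,"wz":0,"dx":0,"dy":0,"dz":0,"grip":1}]'

```

```text
clock: 32.48
tool_pos: [0.5432, 0.0427, 0.0962]
eef_rot: [0.997, -0.072, -0.001, 0.0]
wrist_force: [-0.5, -0.4, -1.3]
opening: 0.317
clock: 32.73
tool_pos: [0.5435, 0.043, 0.0936]
eef_rot: [0.997, -0.072, -0.0, -0.0]
wrist_force: [0.4, 0.6, -1.8]
opening: 0.319
clock: 32.98
tool_pos: [0.5438, 0.0435, 0.0907]
eef_rot: [0.997, -0.071, 0.0, -0.0]
wrist_force: [1.4, 1.9, -2.0]
opening: 0.318
```

```bash

python3 -m handwheel '[{"wx":0,"wy":0,"wz":0,"dx":0,"dy":-0.4,"dz":1,"grip":1},{"wx":0,"wy":0,"wz":0,"dx":0,"dy":-0.2,"dz":1,"grip":1},{"wx":0,"wy":0,"wz":0,"dx":0,"dy":0,"dz":0,"grip":1}]'
python3 -m handwheel '[{"wx":0,"wy":0,"wz":0,"dx":0,"dy":-0.25,"dz":1,"grip":1},{"wx":0,"wy":0,"wz":0,"dx":0,"dy":-0.25,"dz":1,"grip":1},{"wx":0,"wy":0,"wz":0,"dx":0,"dy":0,"dz":0,"grip":1}]'
python3 -m handwheel '[{"wx":0,"wy":0,"wz":0,"dx":0,"dy":-0.25,"dz":1,"grip":1},{"wx":0,"wy":0,"wz":0,"dx":0,"dy":-0.25,"dz":1,"grip":1},{"wx":0,"wy":0,"wz":0,"dx":0,"dy":0,"dz":0,"grip":1}]'
python3 -c "
from vb import *
run(); print(arm.observe()['torque'])"

```

```text
clock: 33.23
tool_pos: [0.5439, 0.044, 0.0888]
eef_rot: [0.997, -0.071, 0.0, -0.0]
wrist_force: [1.1, 0.9, -3.2]
opening: 0.314
clock: 33.48
tool_pos: [0.5442, 0.0444, 0.0876]
eef_rot: [0.997, -0.071, 0.001, -0.0]
wrist_force: [-0.2, 0.9, 3.8]
opening: 0.316
clock: 33.73
tool_pos: [0.5444, 0.0445, 0.0872]
eef_rot: [0.997, -0.072, 0.001, 0.0]
wrist_force: [-3.2, 0.7, 13.9]
opening: 0.318
tcp plate 1.48 -21.12 87.2
[ 0.02902673  0.84420337 -0.00141068]
```

```bash

python3 -m handwheel '[{"wx":0,"wy":0,"wz":0,"dx":0,"dy":0,"dz":0.4,"grip":1},{"wx":0,"wy":0,"wz":0,"dx":0,"dy":0,"dz":0,"grip":1},{"wx":0,"wy":0,"wz":0,"dx":0,"dy":0,"dz":0,"grip":1}]'
python3 -c "
from vb import *
c,X,Y,Z=run()
cap('wrist','w20.png'); cap('scene','s20.png'); s=arm.observe(); print(s['wrist_force'],s['torque'])
v=np.zeros(Z.shape,bool); v[:260]=True
m=v&(Z>90)&(Z<100)&(Y>-10)&(Y<30)&(abs(X)<30)
n,l,st,_=cv2.connectedComponentsWithStats(m.astype(np.uint8))
for k in range(1,n):
    if st[k,4]>30: print(st[k],'Y',np.percentile(Y[l==k],[2,50,98]).round(1),'X',np.percentile(X[l==k],[2,98]).round(1),np.median(Z[l==k]))
m=v&(Z>43)&(Z<49.5)&(Y>15)&(Y<45)&(abs(X)<40); print('ridge Y',np.percentile(Y[m],[1,5,50,95,99]).round(1),'X',np.percentile(X[m],[1,99]).round(1))
z=c['img'][:300,150:430,::-1]; cv2.imwrite('pics/w20z.png',cv2.resize(z,None,fx=2,fy=2,interpolation=cv2.INTER_CUBIC))
"
```

```text
clock: 34.03
tool_pos: [0.5444, 0.0445, 0.0872]
eef_rot: [0.997, -0.072, 0.001, 0.0]
wrist_force: [-4.0, 0.6, 17.5]
opening: 0.314
tcp plate 1.46 -21.13 87.2
[-3.77797428  0.57056047 16.92281241] [-0.0255591   1.0389674   0.07574289]
[ 250  189   62   18 1087] Y [ 9.  13.2 16.5] X [-13.5  15. ] 95.87237602026546
[ 250  219   60   19 1061] Y [-6.9 -2.4  0.6] X [-13.8  14.4] 95.86193631553977
ridge Y [20.2 20.5 25.9 31.1 31.7] X [-26.7  31.5]
```

View pics/w20z.png

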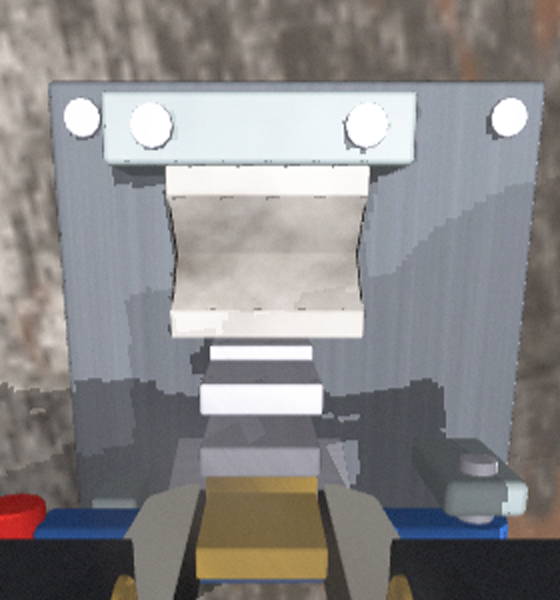

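View pics/s20.png

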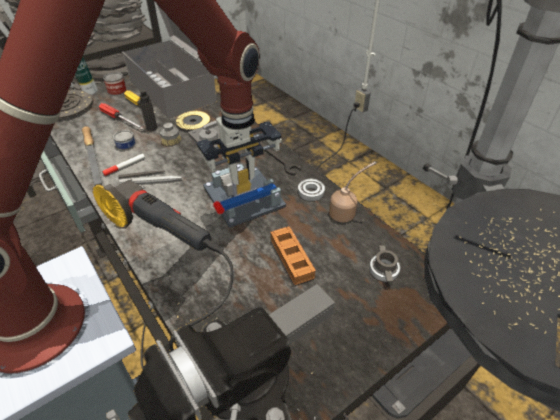

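```bash
python3 -c "
from vb import *
c,X,Y,Z=run(); im=c['img'].astype(int)
m=(Z>105)&(Z<125)&(abs(X)<14)&(abs(Y+20)<12)&(im[...,0]-im[...,2]>50); print('wedge top Z',np.percentile(Z[m],[50,90,98]) if m.sum() else None,m.sum())
t=arm.capture('top'); P=pts(t); ii=t['img'].astype(int); b=(ii[...,2]>110)&(ii[...,0]<80)&(P[...,2]<.1)&(P[...,2]>.03)&(P[...,0]>.45)&(P[...,0]<.62); q=P[b]; print('blue',len(q),np.percentile(q[:,2],[10,50,90]))
s=arm.observe(); print(s['clock'],s['tool_pos'],s['wrist_force'],s['opening'],np.abs(s['qd']).max())
arm.close_job()
s=arm.observe(); print(s['clock'],s['tool_pos'],s['wrist_force'],s['opening'])"
```

```text
tcp plate 1.49 -21.13 87.2
wedge top Z [116.27727814 117.22748885 117.6947906 ] 1450
blue 87 [0.05561274 0.05945781 0.06288276]
34.2833 [0.544341   0.04449728 0.08716848] [-3.71755616  0.22595918 16.24838652] 0.31519835040824384 0.001289213687311546
the job is handed in; nothing more can be done
the job is handed in; nothing more can be done
```

The job is done and handed in at 34.3 s on the robot's clock, with the wedge still gripped and pressed down.

**What I did**
- **Stop bar:** I pinched the red handle and swung the bar down in an arc. I stopped when it met its rest and pushed back with about 10 N.
- **Packing plates:** I stood both plates upright in the gap and slid each one gently into contact, the first against the V-block and the second against the first.
- **Wedge:** I lowered it with the sloping face to the jaw and pressed until the stack went tight.

**Last checks**
- **Tightness:** the push settled at about 16–17 N. The last extra push raised the force by about 3.5 N without moving the tool. The last wrist picture shows the V-block up against the fence.
- **Wedge height:** its top is at about 116–117 mm, so the underside stands about 15 mm above the plate, within the 3–25 mm range. The grip had not slipped.
- **Packing plates:** both tops read 95.9 mm, which matches standing upright on the plate.
- **Stop bar:** its top face read about 59.5 mm along its length in the top camera, about where it should be when level and down.
- **Bystanders:** I did not touch the oil can or the release bearing. I checked them only by eye in the last scene picture, where they look unmoved.

**Small disagreements**
- **V-block:** the position of its gap face read between 19.6 and 20.9 mm across views and contact. It also appeared 2–3 mm off-centre along x, which did not affect the fit.
- **Side force:** about 4 N stayed on the wrist at the end.

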